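# Slide the well plate under the reader bridge and start the reading

## Robot

A 6-joint arm with a two-finger parallel gripper is mounted at the origin on the work surface. World frame = base frame: x ahead of the robot, y to its left, z up, the work surface at z = 0. Lengths are in m, angles in rad, forces in N, time in s.
With the tool pointing down it reaches from about 0.2 to 0.875 m from the base axis. Payload 3.4 kg.
Tool frame: the origin (TCP) lies between the finger pads; the fingertips stand 8 mm ahead of it and the grasp point (between the pads) lies 11 mm behind it (ctrl.tips_ahead is the distance from the TCP to the fingertips, in m); y points along the fingers, x is the direction in which the jaws open and shut, and the axes are right-handed (so a half turn about y gives the same grasp; the last joint's range is limited). The gripper opens to 94 mm and grips with 3 to 60 N. Pads are 16 mm wide; open, the fingers measure 119 mm over their backs; the gripper's body (75 mm by 177 mm) begins 78 mm behind the grasp point.
Start: joints at [-1.328, 0.276, 1.505, -0, 1.361, -0.121], TCP at [0.205, -0.537, 0.184] pointing down, gripper open.
Joint ranges: [-2.89, 2.89], [-0.75, 2.08], [0.22, 2.7], [-1.18, 4.32], [0.11, 2.71], [-2.7, 2.7]. Speed limits (rad/s): [2.57, 2.57, 3.14, 3.14, 3.14, 3.14].

## Interface

Orientations are given as a rotation vector (axis times angle).
In Python, from station import get_state, grab_frame, get_calibration, close_job, boxes_of, masks_of, ctrl gives the robot as it stands.
- The arm moves only by the tool step_arm, never from a script. Its argument "series" is a list of rows, each a list of 6 numbers: the shift along the tool's x, y, z in cm, then the turn, a rotation vector about the tool's x, y, z in degrees. In form: [[dx, dy, dz, wx, wy, wz], ...]. A call has 1 to 5 rows; each row shifts and turns the commanded pose from where the row before left it, along the tool's axes as they then stand; what a row does not reach is not made up. A row lasts 1/12 s, in which the tool goes at most 41.7 mm and 7.16 degrees, less where a joint would pass 70% of its speed; a pose out of reach is approached as far as the arm can. A call is refused whole if a number of a shift passes 4.17 or a number of a turn 7.16, either way. A call with a gripper value outside its range is refused whole. "grip" is the finger opening in cm, from 0 to 9.4, set as the call begins (left out, the last holds). The fingers move at their own pace and stop on an object; "squeeze" is the grip in N (left out, the last holds). Time passes only in rows, so rows that do not move let the fingers close. It gives the time, the measured TCP pose, the force and the opening at its end, in the units of the state.
- get_state(): the state, without advancing time (a new reading comes with each control period).
- grab_frame(name): name is "scene" or "top"; returns the picture (420x560x3 uint8, red, green, blue); there is no depth.
- get_calibration(name): a dict with "intrinsics" (3x3 intrinsics, pixels), "rvec" (rotation vector, rad) and "tvec" (3), from world to camera coordinates, as OpenCV has them. Camera axes: x right, y down, z forward; pixel columns grow to the right and rows downward; lengths in m; the calibration is good to about 2 mm. A picture is of the moment at which its call begins. get_calibration takes no time and is no camera call.
- close_job(): hands the job in, once; it reports no verdict.
Trained networks look in the newest picture that a camera, given by its name, has taken for a name from the list of things; names that differ only in an ending like _2 or _b are one class to them, and where a whole thing is asked for, a point or a joint stands for the part that bears it (a point fixed in the world has none). Each returns a list of dicts, best first, with "score" (0 to 1); they miss things now and then, are a little off and sometimes report something else, mostly with a low value. They report only what shows in the picture. A call takes as long as a camera call.
- boxes_of(camera, label): "extent" ([left, top, right, bottom] in pixels, round what is visible of it).
- masks_of(camera, label): "region" (420x560 bool, what is visible of it) and "extent" ([left, top, right, bottom] in pixels, round what is visible of it).
The state is a dict: "time_s": time; "joint_positions": joint angles; "dq": joint speeds; "effort": joint torques, N m; "eef_pos": TCP position; "tool_rot": TCP orientation; "contact_force": force on the tool from outside, world axes, zero at the start; "torque": the same for the moment, N m; "gripper_width": finger opening in m.
Only numpy, scipy, OpenCV 4.12 (cv2) and the standard library are available. Lean on these libraries where they do the work, as an engineer would, in place of code of your own. Each camera call takes 0.05 s, during which the arm holds its last target.

## Task

With the fingertips, push the well plate across the bench until it is in line with the low reader bridge, and slide it flat under the bridge, long way in, from its open side until it rests squarely against the end stop on the other side. Then press the start button on top of the bridge fully down and let it go. Never lift, pinch up or tip the plate, do not press the button before the plate is home, and leave everything else on the bench where it stands.

Things in the scene. Friction and masses are not known exactly. Their poses are not given: they have to be found in the camera images.
- plate: White flat well plate with 24 round grey wells (6 by 4), loose on the bench, about 0.12 kg. 127.8 mm long (its x axis), 85.5 mm wide (y), 14.4 mm high. Origin: centre of the underside. It starts on the open side of the bridge, 170 to 240 mm short of home (along station x), 20 to 50 mm out of line to station +y (nearer the robot), turned up to 0.3 rad.
- station: Reader station, fixed: a low grey bridge beam on two legs. Origin: on the bench, in the middle under the beam; x: the way the plate is slid in (roughly world +y); y: across, roughly to the robot. Beam 60 mm deep (x -30 to 30), 142 mm wide (y -71 to 71), underside 18 mm, top 48 mm above the bench. Opening between the legs 108 mm (y -54 to 54). Home: plate centre over the origin, long way along x.
- station_mouth (a point): Middle of the open side, on the bench, at station x = -55 mm, y = 0, between the outer ends of two 12 mm high lead-in bars that flare out from the legs. The plate goes in here; when home its rear end still sticks out 34 mm in front of the beam (station x = -64).
- station_stop (a point): Middle of the foot of the end stop's face, on the bench, at station x = 64 mm, y = 0: an aluminium bar 12 mm high and 142 mm wide across the far end, joined to the legs by 12 mm high side rails outside y = -61 and 61 mm. The plate's front end rests against it when home.
- start (a joint): Start button on top of the beam: travel in m, 0 is up, 0.006 fully down; it springs back, fully down takes about 4 N.
- start_top (a point): Centre of the top of the start button's round grey cap (26 mm across), on its black housing on the beam at station x = 0, y = 45 mm; it is pressed straight down.
- vial_a_center (a point): Centre of a small amber vial with white cap, 22 mm across, 46 mm high, standing beyond the plate's path on the far side. Leave alone.
- vial_b_center (a point): Centre of another such vial, standing on the robot's side of the station. Leave alone.
- dish_center (a point): Centre of a round covered culture dish, 90 mm across, 16 mm high, beyond the far leg of the bridge. Leave alone.
- bottle_center (a point): Centre of a glass bottle with blue cap, 60 mm across, 125 mm high, standing past the end stop, on the robot's side. Leave alone.
- rack_center (a point): A white rack of glass tubes, 75 by 200 mm, 115 mm high, at the left behind the station; the point is on its middle, 50 mm up. Leave alone.
- pen_center (a point): Middle of a blue pen, 130 mm long, 12 mm thick, lying on the far right. Leave alone.
- tipbox_center (a point): Centre of a blue box, 85 by 120 mm, 50 mm high, at the right near the robot. Leave alone.

How it is judged:
By the outcome, as a careful person would: the job done as asked, in the order asked, and still so for the second after the job is handed in, with the robot touching nothing.
It also fails if it takes over 59 s, if anything falls off the work surface, if the arm or the gripper's body presses on something with over 40 N, if the wrist force passes 120 N, or if a joint passes its speed limit or range.

## Working session

There is one attempt and no reset: what is moved stays moved. The work goes in short steps, Python scripts to look and compute and a tool call to move; the robot and the scene stay as the last step left them, time stands still between calls to the robot, and variables do not carry over. Pictures are saved under pics/ and viewed, and the job is handed in when it is done.

Besides the shell and the picture viewer there is one more tool, called after "Call:" as name(argument=value, ...) on one line, values as JSON. step_arm: Moves the arm, as the interface text tells. Its arguments: {"type":"object","properties":{"series":{"type":"array","items":{"type":"array","items":{"type":"number"}}},"grip":{"type":"number"},"squeeze":{"type":"number"}},"required":["series"]}

```bash
ls; mkdir -p pics; python3 - <<'E'
from station import *
import cv2,numpy as np
print(get_state())
for n in("scene","top"):
    im=grab_frame(n); cv2.imwrite(f"pics/{n}0.png",im[:,:,::-1])
    c=get_calibration(n);R=cv2.Rodrigues(np.array(c["rvec"]))[0];print(n,c["intrinsics"],-R.T@np.array(c["tvec"]),R[2])
print(ctrl.tips_ahead)
E
```

```text
pics
{'time_s': 0.0, 'joint_positions': array([-1.32800088e+00,  2.76556406e-01,  1.50609302e+00, -2.20187445e-05,
        1.36069050e+00, -1.21026050e-01]), 'dq': array([-0.00100964, -0.00108572, -0.00019621,  0.00046813, -0.0007723 ,
        0.0004149 ]), 'effort': array([-9.78415192e-04, -4.04586697e+01, -2.37230569e+01,  7.01080612e-02,
        3.43729171e-02, -1.30702751e-04]), 'eef_pos': array([ 0.2044419 , -0.53679407,  0.18284276]), 'tool_rot': array([-1.3584672 ,  0.93808601, -0.93590223]), 'contact_force': array([0.59086205, 0.44141745, 0.06656486]), 'torque': array([ 0.0173307 , -0.01075692, -0.05469833]), 'gripper_width': 0.09430993537713021}
scene [[409.66250909   0.         284.41315018]
 [  0.         409.66250909 213.28894856]
 [  0.           0.           1.        ]] [1.24360756 0.27349693 0.82411993] [-0.64428676 -0.31839378 -0.695356  ]
top [[460.37945837   0.         282.50441862]
 [  0.         460.37945837 220.5120089 ]
 [  0.           0.           1.        ]] [ 0.29400421 -0.02761675  1.28729574] [ 0.19598445 -0.02204504 -0.98035917]
0.008
```

View pics/top0.png

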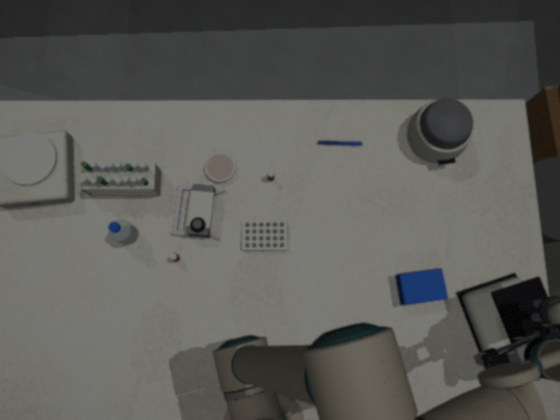

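View pics/scene0.png

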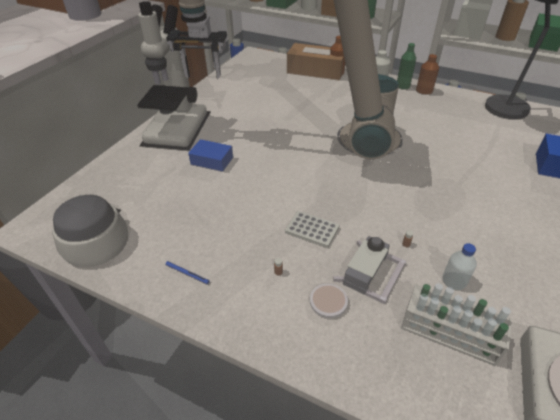

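```bash
python3 - <<'E'
from station import *
from scipy.spatial.transform import Rotation as R
print(R.from_rotvec(get_state()['tool_rot']).as_matrix().round(3))
for cam in("top","scene"):
    for l in("plate","station","start_top","vial_a_center","dish_center","bottle_center","tipbox_center"):
        print(cam,l,[(round(d['score'],2),[round(float(v)) for v in d['extent']]) for d in boxes_of(cam,l)])
E
```

```text
[[ 0.356 -0.     0.935]
 [-0.935  0.002  0.356]
 [-0.002 -1.     0.   ]]
top plate [(0.6, [244, 217, 289, 256])]
top station [(0.72, [172, 183, 226, 239])]
top start_top [(0.66, [196, 219, 201, 230])]
top vial_a_center []
top dish_center [(0.58, [206, 150, 238, 183])]
top bottle_center [(0.73, [108, 219, 142, 245])]
top tipbox_center [(0.74, [395, 267, 446, 306]), (0.35, [203, 148, 237, 185])]
scene plate [(0.86, [283, 213, 341, 251]), (0.23, [332, 236, 406, 304]), (0.19, [271, 257, 283, 276])]
scene station [(0.74, [330, 234, 406, 302])]
scene start_top [(0.54, [373, 235, 381, 247])]
scene vial_a_center [(0.7, [281, 210, 339, 250]), (0.66, [188, 142, 235, 168]), (0.54, [272, 259, 284, 276])]
scene dish_center [(0.65, [312, 282, 347, 317])]
scene bottle_center [(0.71, [169, 263, 209, 282]), (0.67, [440, 246, 478, 295])]
scene tipbox_center [(0.59, [188, 139, 235, 169])]
```

```bash
python3 - <<'E'
import cv2
a=cv2.imread("pics/top0.png")[140:270,160:300]; cv2.imwrite("pics/t1.png",cv2.resize(a,None,fx=5,fy=4.5,interpolation=cv2.INTER_CUBIC) if 0 else cv2.resize(a,None,fx=4.5,fy=4.5,interpolation=cv2.INTER_CUBIC))
a=cv2.imread("pics/scene0.png")[200:320,265:425]; cv2.imwrite("pics/s1.png",cv2.resize(a,None,fx=4.8,fy=4.8,interpolation=cv2.INTER_CUBIC))
E
```

```text
(no output)
```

View pics/t1.png

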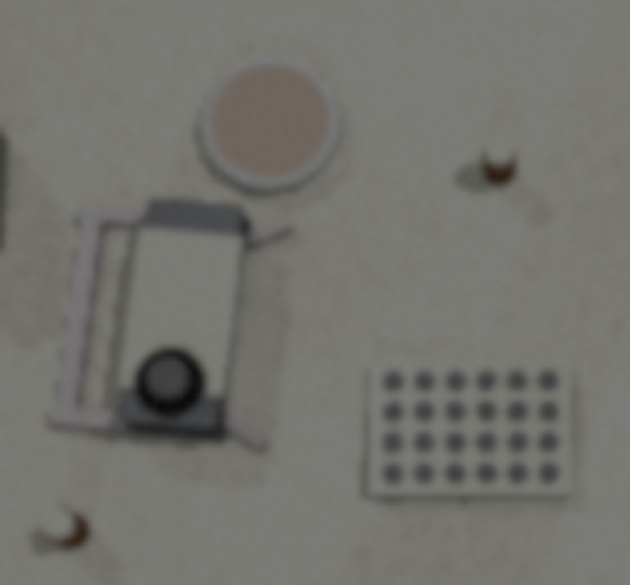

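View pics/s1.png

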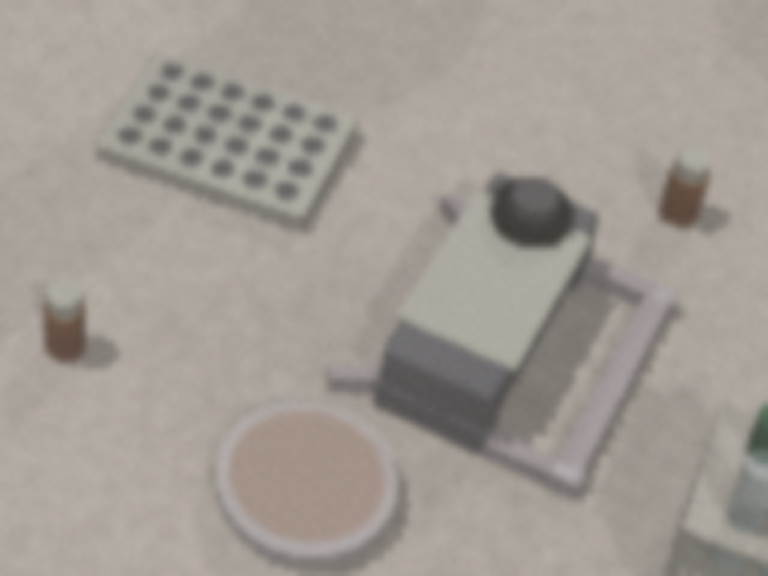

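```bash
cat > h.py <<'E'
import numpy as np,cv2
from station import get_calibration
C={}
for n in("scene","top"):
    c=get_calibration(n);C[n]=(np.array(c["intrinsics"],float),np.array(c["rvec"],float),np.array(c["tvec"],float))
def proj(n,P):
    K,r,t=C[n];return cv2.projectPoints(np.asarray(P,float).reshape(-1,1,3),r,t,K,None)[0].reshape(-1,2)
def back(n,uv,z):
    K,r,t=C[n];R=cv2.Rodrigues(r)[0];uv=np.atleast_2d(np.asarray(uv,float))
    d=np.c_[uv,np.ones(len(uv))]@np.linalg.inv(K).T@R;o=-R.T@t
    return o+d*((z-o[2])/d[:,2])[:,None]
def tri(a,b):
    Ps=[];
    for n in("top","scene"):
        K,r,t=C[n];Ps.append(K@np.c_[cv2.Rodrigues(r)[0],t])
    X=cv2.triangulatePoints(Ps[0],Ps[1],np.float64(a).reshape(2,1),np.float64(b).reshape(2,1))[:,0];return X[:3]/X[3]
T=lambda p:np.atleast_2d(p)/4.5+[160-.39,140-.39]
S=lambda p:np.atleast_2d(p)/4.8+[265-.4,200-.4]
def frame(pose,P):
    x,y,th=pose;P=np.atleast_2d(P);c,s=np.cos(th),np.sin(th)
    return np.c_[x+c*P[:,0]-s*P[:,1],y+s*P[:,0]+c*P[:,1],P[:,2]]
E
python3 - <<'E'
from h import *
print("nadir top",proj("top",[.294,-.0276,0]))
print("cap",tri(T([170,380])[0],S([535,203])[0]))
print("stopcorner far-left", back("top",T([78,212]),.012), "near", back("top",T([48,424]),.012))
print(back("scene",S([580,492]),.012),back("scene",S([680,308]),.012))
print("beamtop",back("top",T([[148,200],[248,207],[225,438],[112,428]]),.048).round(4))
for n,box in(("top",(235,210,295,260)),("scene",(280,208,345,255))):
    im=cv2.imread(f"pics/{n}0.png",0);l,t,r,b=box;a=cv2.resize(im[t:b,l:r],None,fx=8,fy=8,interpolation=cv2.INTER_CUBIC)
    p=cv2.SimpleBlobDetector_Params();p.minArea=150;p.maxArea=1500;p.filterByColor=True;p.blobColor=0;p.filterByInertia=False;p.filterByConvexity=False;p.minThreshold=20;p.maxThreshold=200;p.thresholdStep=3;p.minDistBetweenBlobs=15
    k=cv2.SimpleBlobDetector_create(p).detect(a)
    uv=np.array([q.pt for q in k])/8+[l-.44,t-.44];W=back(n,uv,.0144)
    print(n,len(k));c,(w,h),an=cv2.minAreaRect((W[:,:2]*1000).astype(np.float32));print(c,w,h,an,"mean",W.mean(0))
    np.save(f"w_{n}.npy",uv)
E
```

```text
nadir top [[273.34288942 312.67529396]]
cap [0.53157211 0.17503514 0.0625342 ]
stopcorner far-left [[0.65063233 0.24360502 0.012     ]] near [[0.51443408 0.25808758 0.012     ]]
[[0.65664626 0.24344209 0.012     ]] [[0.52298296 0.25908648 0.012     ]]
beamtop [[0.6478 0.1931 0.048 ]
 [0.6428 0.1315 0.048 ]
 [0.4984 0.1433 0.048 ]
 [0.5053 0.2115 0.048 ]]
top 26
(501.27972412109375, -4.136024475097656) 96.95779418945312 74.25546264648438 89.6524658203125 mean [ 0.50586102 -0.00219749  0.0144    ]
scene 24
(507.326171875, -6.077568054199219) 96.79120635986328 58.962703704833984 89.81465911865234 mean [ 0.50746855 -0.00615199  0.0144    ]
```

```bash
cat > ov.py <<'E'
from h import *
def draw(n,src,st,pl,out,off=(0,0)):
    b={"top":(160,140,300,270),"scene":(265,200,425,320)}[n];f={"top":5.5,"scene":5.}[n]
    im=cv2.imread(src)[b[1]:b[3],b[0]:b[2]];im=cv2.resize(im,None,fx=f,fy=f,interpolation=cv2.INTER_CUBIC);im=cv2.convertScaleAbs(im,alpha=1.6 if n=="top" else 1.1)
    def L(pose,P,col):
        uv=(proj(n,frame(pose,P))-np.array(b[:2])+.5)*f
        cv2.polylines(im,[np.round(uv*8).astype(int)],False,col,1,cv2.LINE_AA,3)
    r=lambda x0,x1,y0,y1,z:[(x0,y0,z),(x1,y0,z),(x1,y1,z),(x0,y1,z),(x0,y0,z)]
    L(st,r(-.03,.03,-.071,.071,.048),(0,0,255));L(st,[(-.03,-.071,.048),(-.03,-.071,0),(.03,-.071,0),(.03,-.071,.048)],(0,0,255))
    L(st,[(.064,-.071,.012),(.064,.071,.012)],(0,255,0))
    L(st,[(.03,-.061,.012),(.064,-.061,.012)],(0,255,0));L(st,[(.03,.061,.012),(.064,.061,.012)],(0,255,0))
    a=np.linspace(0,6.3,30);L(st,np.c_[.013*np.cos(a),.045+.013*np.sin(a),0*a+.0625],(255,255,0))
    if pl is not None:
        L(pl,r(-.0639,.0639,-.04275,.04275,.0144),(255,0,255));L(pl,r(-.0639,.0639,-.04275,.04275,0),(255,0,255))
    cv2.imwrite(out,im)
E
python3 - <<'E'
from h import *; from scipy.optimize import least_squares
from scipy.spatial import cKDTree
uv={n:np.load(f"w_{n}.npy") for n in C}
def wells(p,pitch=.0194):
    g=np.array([((i-2.5)*pitch,(j-1.5)*pitch,.0144) for i in range(6) for j in range(4)]);return frame(p,g)
def fit(cams,p0):
    def f(p):
        return np.concatenate([cKDTree(uv[n]).query(proj(n,wells(p[:3],p[3])))[0] for n in cams])
    s=least_squares(f,list(p0)+[.0194],loss="soft_l1",x_scale=[.01,.01,.05,.001],diff_step=1e-4);return s.x,np.sqrt((f(s.x)**2).mean())
for cams in(["top"],["scene"],["top","scene"]):
    print(cams,fit(cams,(.505,-.005,1.57)))
from ov import draw
for n in C: draw(n,f"pics/{n}0.png",(.5763,.1703,1.464),fit(["top","scene"],(.505,-.005,1.57))[0][:3],f"pics/o_{n}1.png")
E
```

```text
['top'] (array([ 0.50930545, -0.00424148,  1.56320574,  0.01933339]), np.float64(0.058976741064860436))
['scene'] (array([ 0.507466  , -0.00615187,  1.56508375,  0.0193185 ]), np.float64(0.07397114839230123))
['top', 'scene'] (array([ 0.50872256, -0.0050713 ,  1.56438921,  0.01931105]), np.float64(0.4175831085880033))
```

View pics/o_top1.png

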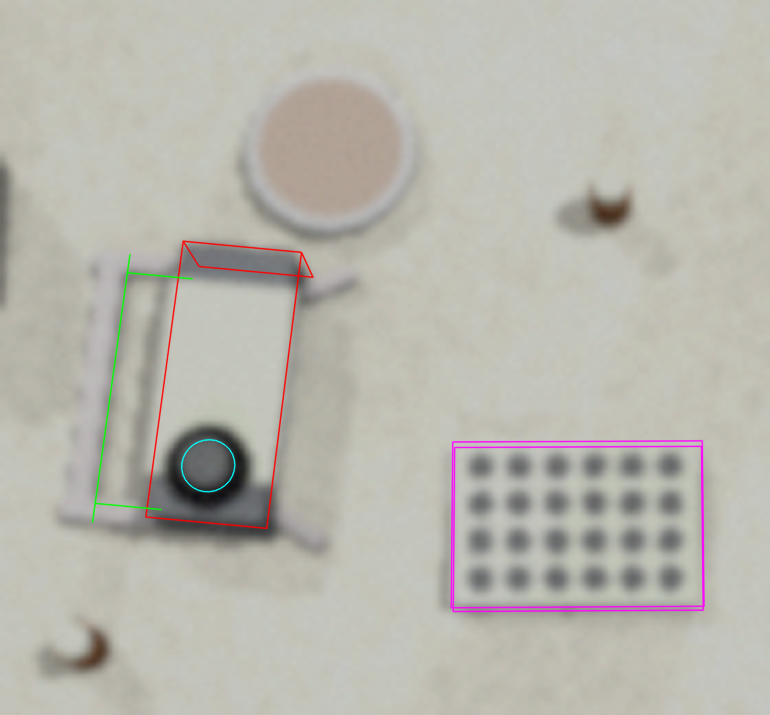

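View pics/o_scene1.png

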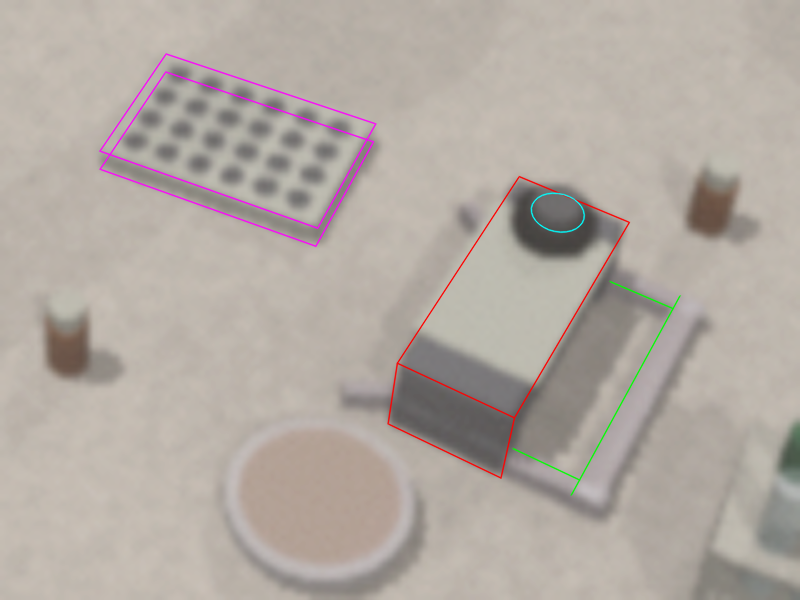

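Call:
step_arm(series=[[0,0,0,0,6.74,0],[0,0,0,0,6.74,0],[0,0,0,0,6.74,0],[0,0,0,0,6.74,0]], grip=8.0)

```text
time_s: 1.13
eef_pos: [0.2046, -0.5363, 0.1835]
tool_rot: [-1.153, 1.293, -1.29]
contact_force: [0.5, 1.3, 0.7]
gripper_width: 0.0796
```

Call:
step_arm(series=[[-3.0,0,0.96,0,0,0],[-3.74,0,1.2,0,0,0],[-3.74,0,1.2,0,0,0],[-3.74,0,1.2,0,0,0],[-3.74,0,1.2,0,0,0]])

```text
time_s: 1.55
eef_pos: [0.2813, -0.3634, 0.1837]
tool_rot: [-1.156, 1.288, -1.288]
contact_force: [0.7, 0.5, -0.8]
gripper_width: 0.08
```

Call:
step_arm(series=[[-3.74,0,1.2,0,0,0],[-3.74,0,1.2,0,0,0],[-3.74,0,1.2,0,0,0],[-3.74,0,1.2,0,0,0],[-3.74,0,1.2,0,0,0]])

```text
time_s: 1.97
eef_pos: [0.361, -0.1837, 0.184]
tool_rot: [-1.156, 1.287, -1.289]
contact_force: [0.1, 0.0, -0.1]
gripper_width: 0.0797
```

Call:
step_arm(series=[[-3.74,0,1.2,0,0,0],[-3.74,0,1.2,0,0,0],[-3.74,0,1.2,0,0,0],[-3.74,0,1.2,0,0,0],[0,0,0,0,0,0]])

```text
time_s: 2.38
eef_pos: [0.4264, -0.0355, 0.184]
tool_rot: [-1.156, 1.282, -1.28]
contact_force: [0.6, -0.1, 0.9]
gripper_width: 0.08
```

Call:
step_arm(series=[[-3.9,0,1.2,0,0,0],[0,4.0,0,0,0,0],[0,4.0,0,0,0,0],[0,4.0,0,0,0,0],[0,0,0,0,0,0]])

```text
time_s: 2.8
eef_pos: [0.4337, -0.0035, 0.058]
tool_rot: [-1.167, 1.298, -1.279]
contact_force: [-0.5, -0.8, -0.5]
gripper_width: 0.0796
```

```bash
cat > look.py <<'E'
import sys
from ov import *; from station import *
from scipy.spatial.transform import Rotation as R
ST=(.576,.171,1.464)
def look(tag,plate=None):
    for n in("top","scene"):
        im=grab_frame(n);cv2.imwrite(f"pics/{n}{tag}.png",im[:,:,::-1]);draw(n,f"pics/{n}{tag}.png",ST,plate,f"pics/o_{n}{tag}.png")
    s=get_state();M=R.from_rotvec(s['tool_rot']).as_matrix();print(s['time_s'],s['eef_pos'],"heading",np.degrees(np.arctan2(M[1,2],M[0,2])),"tooly",M[:,1].round(3),s['contact_force'].round(1))
    c,sn=np.cos(ST[2]),np.sin(ST[2]);d=s['eef_pos'][:2]-ST[:2];print("station s,v of tcp",c*d[0]+sn*d[1],-sn*d[0]+c*d[1])
if __name__=="__main__":look(sys.argv[1],eval(sys.argv[2]) if len(sys.argv)>2 else None)
E
python3 look.py 2 "(.5087,-.0051,1.564)"
```

```text
2.9 [ 0.43956522 -0.00466928  0.0634473 ] heading -6.139468886337405 tooly [-0.003  0.    -1.   ] [-0.3 -0.4  1. ]
station s,v of tcp -0.18921149391495634 0.11693228091297461
```

View pics/top2.png

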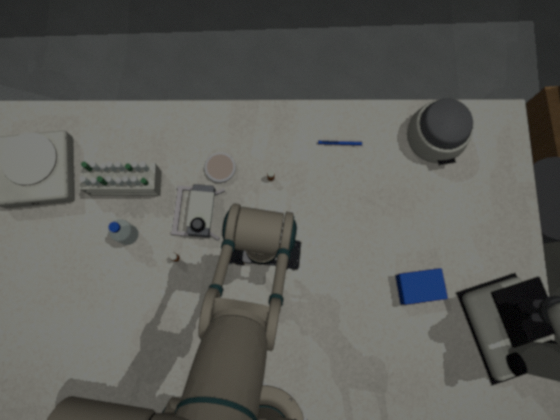

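View pics/o_scene2.png

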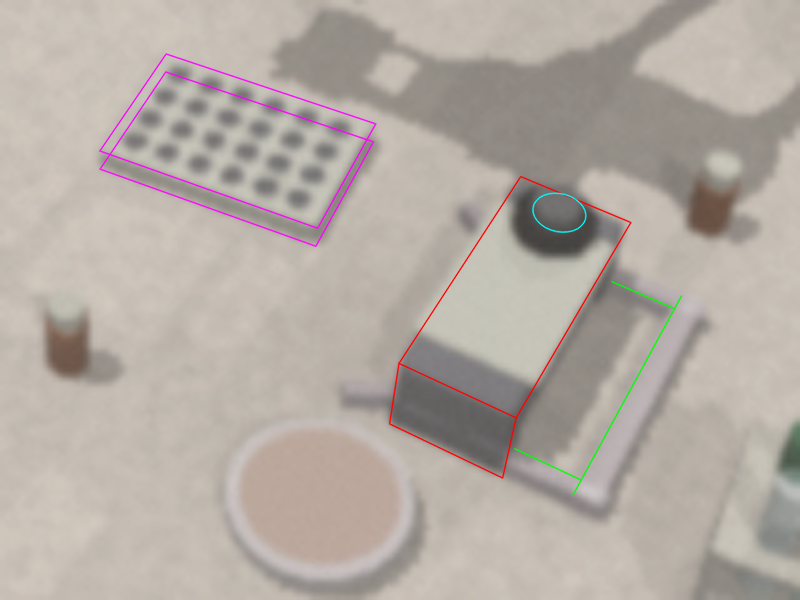

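Call:
step_arm(series=[[-0.7,2.5,0.3,0,0,0],[0,2.0,0,0,0,0],[0,0.3,0,0,0,0],[0,0,0,0,0,0]])

```text
time_s: 3.23
eef_pos: [0.4453, 0.0017, 0.017]
tool_rot: [-1.156, 1.286, -1.289]
contact_force: [-0.2, -0.7, 0.7]
gripper_width: 0.08
```

```bash
python3 look.py 3 "(.5087,-.0051,1.564)"; python3 -c "
import cv2
a=cv2.imread('pics/scene3.png')[90:330,240:500];cv2.imwrite('pics/s3.png',cv2.resize(a,None,fx=2.5,fy=2.5,interpolation=cv2.INTER_CUBIC))"
```

```text
3.3333 [0.44608258 0.00167601 0.01769039] heading -6.14320420062422 tooly [ 0.004 -0.001 -1.   ] [-0.4 -0.7  0.9]
station s,v of tcp -0.18220764489619903 0.11112841558919745
```

View pics/s3.png

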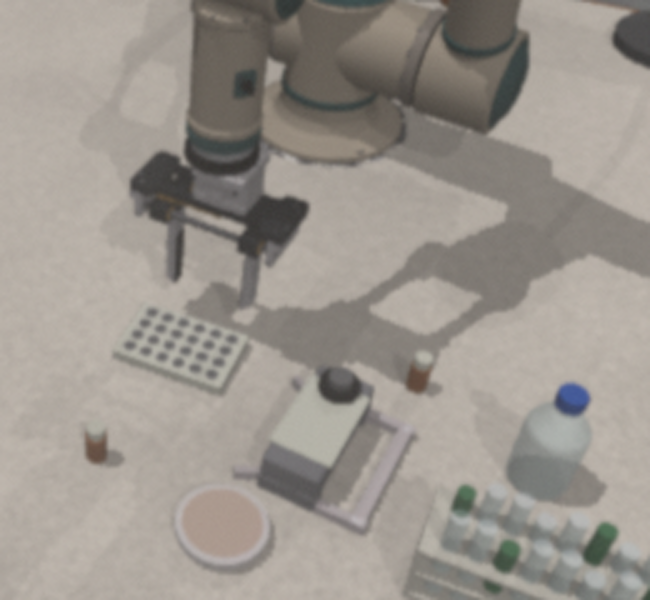

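Call:
step_arm(series=[[0,0.4,0.5,0,0,0],[0,0,0.5,0,0,0],[0,0,0.5,0,0,0],[0,0,0.5,0,0,0],[0,0,0.5,0,0,0]])

```text
time_s: 3.75
eef_pos: [0.4699, -0.0005, 0.0119]
tool_rot: [-1.156, 1.287, -1.288]
contact_force: [0.4, -0.1, 0.1]
gripper_width: 0.08
```

Call:
step_arm(series=[[0,0,0.5,0,0,0],[0,0,0.5,0,0,0],[0,0,0.5,0,0,0],[0,0,0.5,0,0,0],[0,0,0.5,0,0,0]])

```text
time_s: 4.17
eef_pos: [0.4942, -0.003, 0.0116]
tool_rot: [-1.157, 1.287, -1.287]
contact_force: [-0.2, -0.0, 0.2]
gripper_width: 0.0799
```

```bash
cat > plate.py <<'E'
import sys
from look import *; from scipy.optimize import least_squares; from scipy.spatial import cKDTree
def fitp(n,src,guess):
    im=cv2.imread(src,0);pr=proj(n,frame(guess,[(a*.075,b*.055,.0144) for a in(-1,1) for b in(-1,1)]))
    l,t=np.floor(pr.min(0)).astype(int);r,b=np.ceil(pr.max(0)).astype(int)
    a=cv2.resize(im[t:b,l:r],None,fx=8,fy=8,interpolation=cv2.INTER_CUBIC)
    p=cv2.SimpleBlobDetector_Params();p.minArea=150;p.maxArea=1500;p.blobColor=0;p.filterByInertia=False;p.filterByConvexity=False;p.minThreshold=20;p.maxThreshold=200;p.thresholdStep=3;p.minDistBetweenBlobs=15
    k=cv2.SimpleBlobDetector_create(p).detect(a)
    if len(k)<4: return None
    uv=np.array([q.pt for q in k])/8+[l-.44,t-.44]
    g=np.array([((i-2.5)*.01932,(j-1.5)*.01932,.0144) for i in range(6) for j in range(4)])
    T=cKDTree(uv);best=None
    for dx in(-.012,-.006,0,.006,.012):
     for dy in(-.006,0,.006):
      for dt in(-.06,0,.06):
        f=lambda p:np.minimum(T.query(proj(n,frame(p,g)))[0],3)
        s=least_squares(f,[guess[0]+dx,guess[1]+dy,guess[2]+dt],loss="soft_l1",f_scale=.3,x_scale=[.01,.01,.05],diff_step=1e-4)
        if best is None or s.cost<best.cost:best=s
    d=f(best.x)
    x=best.x+np.array([-.0006,-.0009,0] if n=="top" else[.0012,.0011,0])
    c,sn=np.cos(ST[2]),np.sin(ST[2]);e=x[:2]-ST[:2]
    print(n,"wells",len(k),"inliers",(d<1).sum(),x.round(4),"rel s,v,yaw",[round(float(q),4) for q in(c*e[0]+sn*e[1],-sn*e[0]+c*e[1],x[2]-ST[2])]);return x
if __name__=="__main__":
    tag=sys.argv[1];s,v,a=eval(sys.argv[2]);w=frame(ST,[(s,v,0)])[0];gs=(w[0],w[1],ST[2]+a);look(tag)
    for n in("scene","top"):
        x=fitp(n,f"pics/{n}{tag}.png",gs)
        draw(n,f"pics/{n}{tag}.png",ST,x if x is not None else gs,f"pics/o_{n}{tag}.png")
E
python3 plate.py 4 "(-.182,.01,0)"
```

```text
4.2667 [ 0.49499676 -0.00317154  0.01166636] heading -6.1195375640025915 tooly [ 0.001 -0.    -1.   ] [0.3 0.3 0.1]
station s,v of tcp -0.18181364125430566 0.061976200203292586
scene wells 24 inliers 20 [0.5085 0.0143 1.5649] rel s,v,yaw [-0.163, 0.0504, 0.1009]
```

View pics/o_scene4.png

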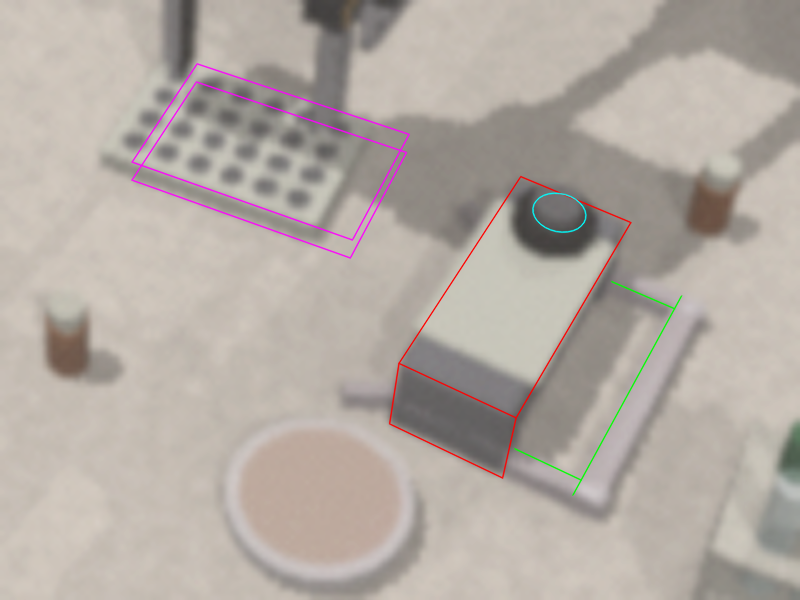

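```bash
python3 - <<'E'
from h import *
im=cv2.imread("pics/scene4.png")
from station import get_state
p=get_state()['eef_pos'];u=np.array([.1066,.9943,0]);v=np.array([-.9943,.1066,0])
b=(265,190,365,260);f=7
a=cv2.resize(im[b[1]:b[3],b[0]:b[2]],None,fx=f,fy=f,interpolation=cv2.INTER_CUBIC)
for s in(-1,1):
  for q in[(.04,-.008),(.04,.008),(.0525,.008),(.0525,-.008)]:
    uv=(proj("scene",p+s*q[0]*u+q[1]*v-[0,0,.008])[0]-b[:2]+.5)*f;cv2.circle(a,tuple(np.round(uv).astype(int)),3,(0,0,255),-1)
cv2.imwrite("pics/s4.png",a)
E
```

```text
(no output)
```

View pics/s4.png

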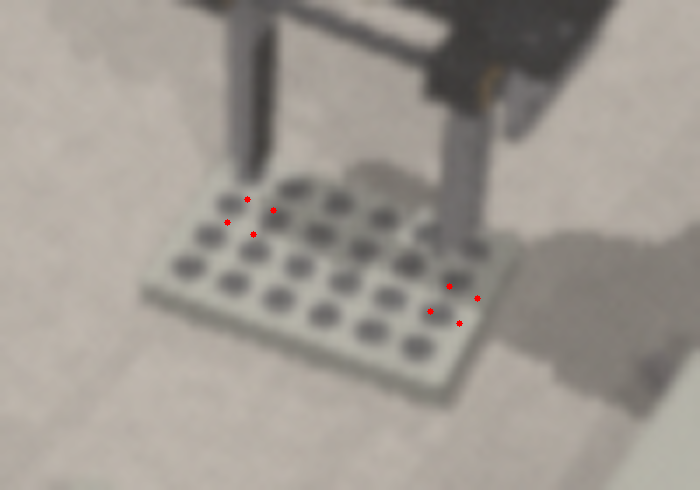

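```bash
python3 - <<'E'
from station import *
print(ctrl.tips_ahead,[ (a,getattr(ctrl,a)) for a in dir(ctrl) if a[0]!='_'])
s=get_state();print(s['time_s'],s['eef_pos'],s['gripper_width'])
E
python3 - <<'E'
from h import *
im=cv2.imread("pics/top4.png");cv2.imwrite("pics/t4.png",cv2.resize(im[180:300,200:330],None,fx=5,fy=5,interpolation=cv2.INTER_CUBIC))
E
```

```text
0.008 [('IKError', <class 'station.IKError'>), ('tips_ahead', 0.008)]
4.2667 [ 0.49499676 -0.00317154  0.01166636] 0.08013046432471864
```

View pics/t4.png

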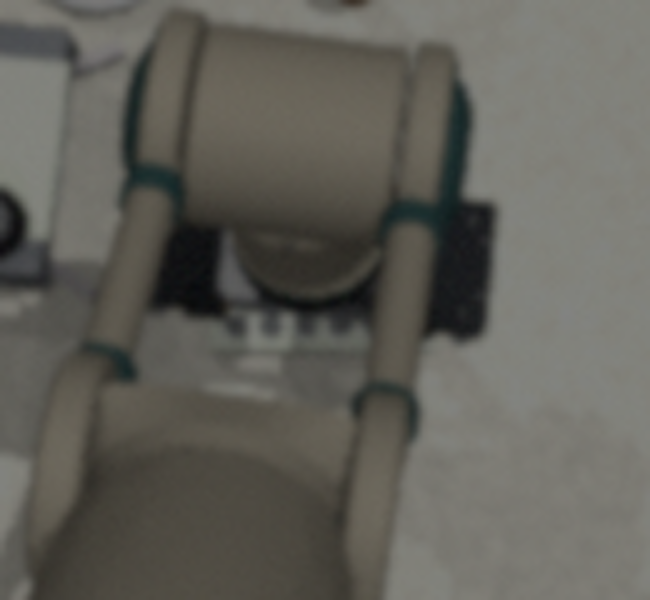

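```bash
python3 - <<'E'
from h import *
p=np.array([.495,-.0032,0]);u=np.array([.1066,.9943,0])
for s in(-1,1):
  for z in(0,.01,.015,.02,.025,.03):
    print(s,z,((proj("scene",p+s*.046*u+[0,0,z])[0]-[265,190]+.5)*7).round())
E
```

```text
-1 0 [250. 223.]
-1 0.01 [251. 205.]
-1 0.015 [251. 197.]
-1 0.02 [251. 188.]
-1 0.025 [252. 179.]
-1 0.03 [252. 170.]
1 0 [452. 310.]
1 0.01 [454. 293.]
1 0.015 [455. 284.]
1 0.02 [456. 275.]
1 0.025 [457. 266.]
1 0.03 [458. 257.]
```

Call:
step_arm(series=[[0,0,-1.0,0,0,0],[0,0,-2.5,0,0,0],[0,0,-2.5,0,0,0],[0,0,0,0,0,0]])

```text
time_s: 4.6
eef_pos: [0.4256, 0.0048, 0.0107]
tool_rot: [-1.164, 1.295, -1.282]
contact_force: [-1.1, 0.5, 0.3]
gripper_width: 0.0798
```

```bash
python3 look.py 5; python3 - <<'E'
from h import *
im=cv2.imread("pics/scene5.png")
from station import get_state
p=get_state()['eef_pos'];u=np.array([.1066,.9943,0]);v=np.array([-.9943,.1066,0])
b=(275,145,375,235);f=7
a=cv2.resize(im[b[1]:b[3],b[0]:b[2]],None,fx=f,fy=f,interpolation=cv2.INTER_CUBIC)
for s in(-1,1):
  for q in[(.04,-.008),(.04,.008),(.0525,.008),(.0525,-.008)]:
   for z,c in((.004,(0,0,255)),(.024,(255,0,0))):
    uv=(proj("scene",np.r_[p[:2],z]+s*q[0]*u+q[1]*v)[0]-b[:2]+.5)*f;cv2.circle(a,tuple(np.round(uv).astype(int)),3,c,-1)
cv2.imwrite("pics/s5.png",a)
E
```

```text
4.7 [0.43233859 0.00371073 0.01170794] heading -6.1154666229979044 tooly [-0.001  0.    -1.   ] [0.3 0.9 0.2]
station s,v of tcp -0.181649530564137 0.12501098622805526
```

View pics/s5.png

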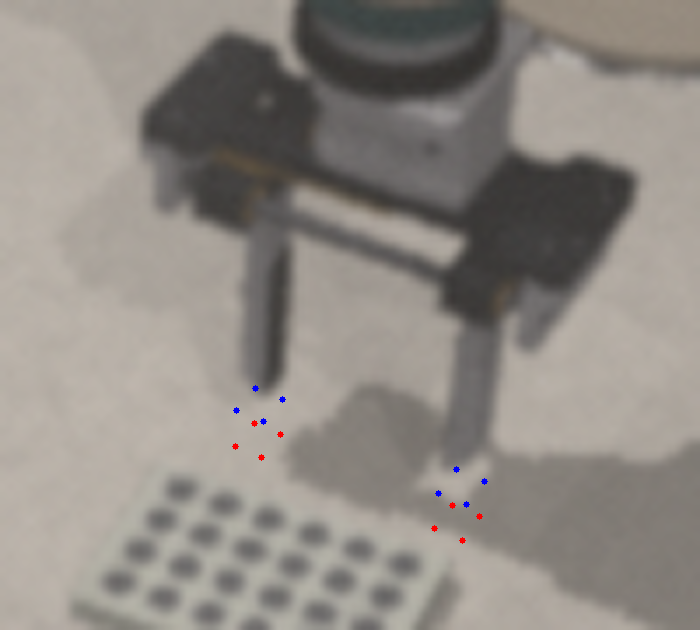

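Call:
step_arm(series=[[0,0.2,0,0,0,0],[0,0.2,0,0,0,0],[0,0,0,0,0,0]])

```text
time_s: 4.95
eef_pos: [0.4348, 0.0033, 0.0074]
tool_rot: [-1.157, 1.287, -1.288]
contact_force: [1.1, -0.3, -0.2]
gripper_width: 0.0801
```

Call:
step_arm(series=[[0,0.2,0,0,0,0],[0,0,0,0,0,0]])

```text
time_s: 5.12
eef_pos: [0.4343, 0.0033, 0.0052]
tool_rot: [-1.157, 1.288, -1.287]
contact_force: [0.3, -0.2, 0.2]
gripper_width: 0.0796
```

Call:
step_arm(series=[[0,0.3,0,0,0,0],[0,0.2,0,0,0,0],[0,0,0,0,0,0]])

```text
time_s: 5.37
eef_pos: [0.4338, 0.0035, 0.0001]
tool_rot: [-1.158, 1.288, -1.287]
contact_force: [-0.0, 0.4, 1.0]
gripper_width: 0.08
```

```bash
python3 look.py 6; python3 - <<'E'
from h import *
im=cv2.imread("pics/scene6.png")
b=(275,145,375,235);f=7
a=cv2.resize(im[b[1]:b[3],b[0]:b[2]],None,fx=f,fy=f,interpolation=cv2.INTER_CUBIC)
cv2.imwrite("pics/s6.png",a)
E
```

```text
5.4667 [0.43398939 0.00342622 0.00046665] heading -6.1149419695905225 tooly [-0. -0. -1.] [0.3 0.2 0.1]
station s,v of tcp -0.18175645929033524 0.12333927091652548
```

View pics/s6.png

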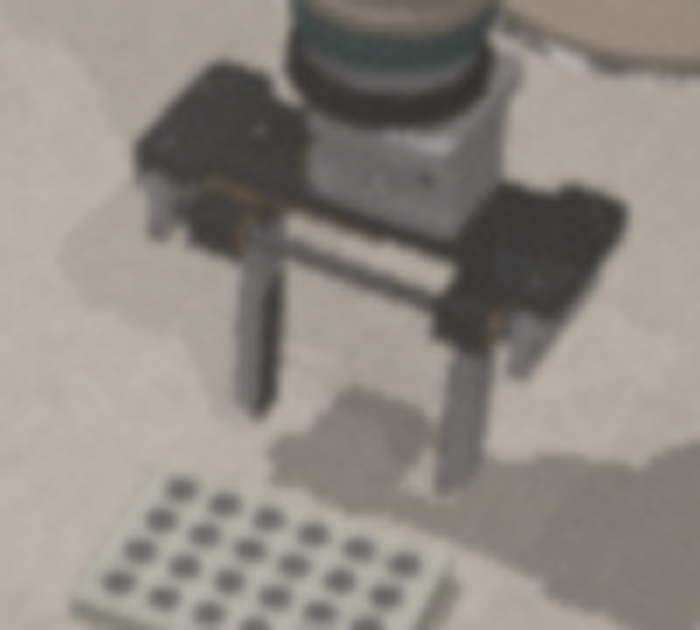

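Call:
step_arm(series=[[0,0.3,0,0,0,0],[0,0.2,0,0,0,0],[0,0,0,0,0,0]])

```text
time_s: 5.72
eef_pos: [0.4338, 0.0035, -0.0047]
tool_rot: [-1.157, 1.288, -1.287]
contact_force: [0.2, 0.3, 0.0]
gripper_width: 0.0801
```

Call:
step_arm(series=[[0,0.3,0,0,0,0],[0,0,0,0,0,0]])

```text
time_s: 5.88
eef_pos: [0.4338, 0.0034, -0.0077]
tool_rot: [-1.157, 1.288, -1.287]
contact_force: [0.2, -0.2, 0.2]
gripper_width: 0.0798
```

Call:
step_arm(series=[[0,0.2,0,0,0,0],[0,0,0,0,0,0]])

```text
time_s: 6.05
eef_pos: [0.4339, 0.0034, -0.0096]
tool_rot: [-1.157, 1.288, -1.287]
contact_force: [0.3, 0.1, -0.2]
gripper_width: 0.0801
```

```bash
python3 look.py 7; python3 - <<'E'
from h import *
im=cv2.imread("pics/scene7.png")
b=(275,145,375,235);f=7
a=cv2.resize(im[b[1]:b[3],b[0]:b[2]],None,fx=f,fy=f,interpolation=cv2.INTER_CUBIC)
cv2.imwrite("pics/s7.png",a)
E
```

```text
6.15 [ 0.43405167  0.00340261 -0.00942892] heading -6.1161994563273305 tooly [-0. -0. -1.] [ 0.  -0.9 -0.2]
station s,v of tcp -0.18177329095012693 0.12327482330561675
```

View pics/s7.png

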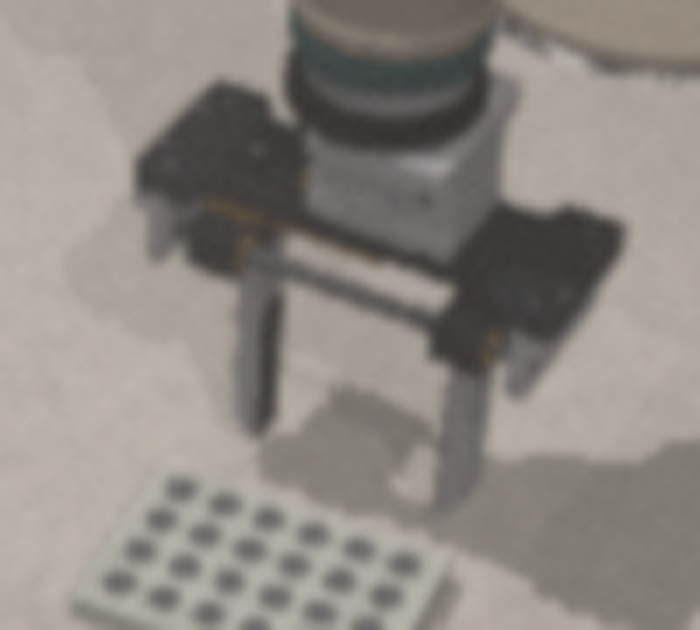

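Call:
step_arm(series=[[0,0.2,0,0,0,0],[0,0.2,0,0,0,0],[0,0,0,0,0,0]])

```text
time_s: 6.4
eef_pos: [0.4338, 0.0034, -0.0137]
tool_rot: [-1.157, 1.288, -1.287]
contact_force: [0.5, -0.6, -0.5]
gripper_width: 0.0802
```

Call:
step_arm(series=[[0,0.2,0,0,0,0],[0,0,0,0,0,0]])

```text
time_s: 6.57
eef_pos: [0.4339, 0.0034, -0.0156]
tool_rot: [-1.157, 1.288, -1.287]
contact_force: [0.4, -0.0, 0.1]
gripper_width: 0.0801
```

Call:
step_arm(series=[[0,0.15,0,0,0,0],[0,0,0,0,0,0]])

```text
time_s: 6.73
eef_pos: [0.434, 0.0034, -0.0171]
tool_rot: [-1.157, 1.288, -1.287]
contact_force: [-0.1, 0.4, -0.6]
gripper_width: 0.0799
```

Call:
step_arm(series=[[0,0.15,0,0,0,0],[0,0,0,0,0,0]])

```text
time_s: 6.9
eef_pos: [0.434, 0.0034, -0.0185]
tool_rot: [-1.157, 1.288, -1.287]
contact_force: [0.3, 0.4, 0.0]
gripper_width: 0.0802
```

```bash
python3 look.py 8; python3 - <<'E'
from h import *
im=cv2.imread("pics/scene8.png")
b=(275,145,375,235);f=7
a=cv2.resize(im[b[1]:b[3],b[0]:b[2]],None,fx=f,fy=f,interpolation=cv2.INTER_CUBIC)
from station import get_state
p=get_state()['eef_pos'];u=np.array([.1066,.9943,0]);v=np.array([-.9943,.1066,0])
for s in(-1,1):
  for q in[(.04,-.008),(.04,.008),(.0525,.008),(.0525,-.008)]:
    uv=(proj("scene",np.r_[p[:2],0]+s*q[0]*u+q[1]*v)[0]-b[:2]+.5)*f;cv2.circle(a,tuple(np.round(uv).astype(int)),3,(0,0,255),-1)
cv2.imwrite("pics/s8.png",a)
E
```

```text
7.0 [ 0.43408504  0.00341093 -0.01840858] heading -6.116630491876007 tooly [-0. -0. -1.] [-0.2  0.1 -0.7]
station s,v of tcp -0.1817614678363868 0.12324253688333478
```

View pics/s8.png

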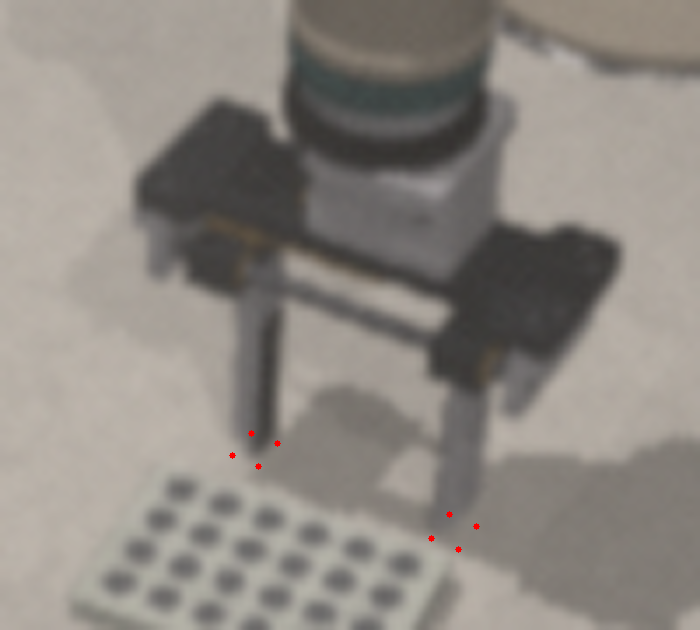

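Call:
step_arm(series=[[0,0,0.6,0,0,0],[0,0,0.6,0,0,0],[0,0,0.6,0,0,0],[0,0,0.5,0,0,0],[0,0,0.5,0,0,0]])

```text
time_s: 7.42
eef_pos: [0.4624, 0.0004, -0.0184]
tool_rot: [-1.157, 1.288, -1.287]
contact_force: [-1.0, 1.0, -0.4]
gripper_width: 0.0799
```

Call:
step_arm(series=[[0,0,0.5,0,0,0],[0,0,0.5,0,0,0],[0,0,0.4,0,0,0],[0,0,0.4,0,0,0],[0,0,0,0,0,0]])

```text
time_s: 7.83
eef_pos: [0.4814, -0.0018, -0.0183]
tool_rot: [-1.156, 1.286, -1.288]
contact_force: [-0.6, -0.0, 0.3]
gripper_width: 0.0798
```

```bash
python3 plate.py 9 "(-.182,.032,0)"
```

```text
7.9333 [ 0.48037377 -0.00161779 -0.01834147] heading -6.118208758565421 tooly [ 0.001 -0.    -1.   ] [ 0.6  0.2 -1.1]
station s,v of tcp -0.18182746491769303 0.07668149313595887
scene wells 24 inliers 24 [ 0.5321 -0.0118  1.465 ] rel s,v,yaw [-0.1864, 0.0242, 0.001]
```

View pics/o_scene9.png

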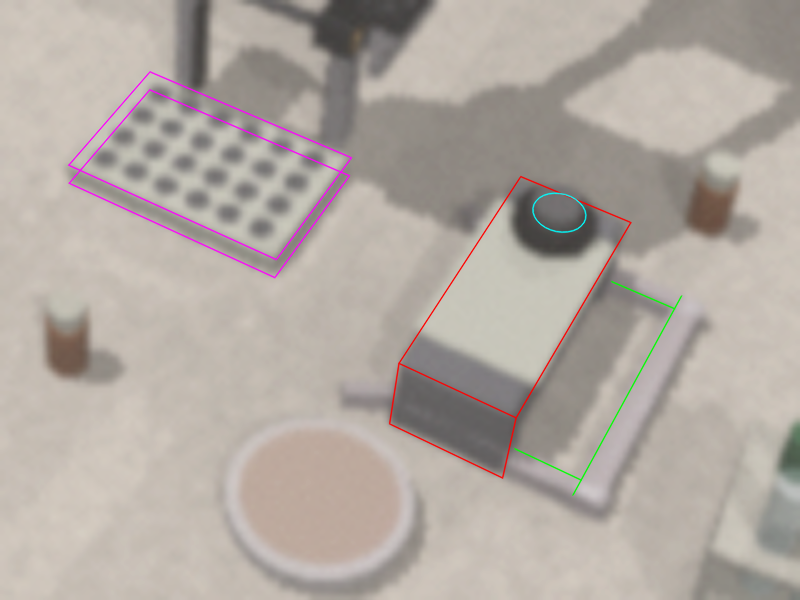

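Call:
step_arm(series=[[0,0,0.5,0,0,0],[0,0,0.5,0,0,0],[0,0,0.5,0,0,0],[0,0,0.5,0,0,0],[0,0,0.4,0,0,0]])

```text
time_s: 8.35
eef_pos: [0.5044, -0.0042, -0.0183]
tool_rot: [-1.157, 1.287, -1.288]
contact_force: [-1.1, 0.7, 2.2]
gripper_width: 0.0801
```

Call:
step_arm(series=[[0,0,0,0,0,0]])

```text
time_s: 8.43
eef_pos: [0.5053, -0.0043, -0.0183]
tool_rot: [-1.156, 1.286, -1.288]
contact_force: [0.3, -0.6, 0.3]
gripper_width: 0.0798
```

```bash
python3 plate.py 10 "(-.186,.0,0)"
```

```text
8.5333 [ 0.50434321 -0.00414766 -0.01832446] heading -6.1146325852561665 tooly [ 0.001 -0.    -1.   ] [ 0.2  0.8 -0.6]
station s,v of tcp -0.18178792915200612 0.05257894427669062
scene wells 24 inliers 24 [ 0.5559 -0.0144  1.4638] rel s,v,yaw [-0.1865, 0.0002, -0.0002]
```

Call:
step_arm(series=[[0,0,-1.0,0,0,0],[0,0,-1.5,0,0,0],[0,-3.0,0,0,0,0],[0,-4.0,0,0,0,0],[3.5,0,0,0,0,0]], grip=5.0)

```text
time_s: 8.95
eef_pos: [0.479, -0.0332, 0.0571]
tool_rot: [-1.15, 1.276, -1.288]
contact_force: [2.0, -0.8, 0.9]
gripper_width: 0.0512
```

Call:
step_arm(series=[[3.5,0,1.3,0,0,0],[3.5,0,2.0,0,-6.9,0],[0,0,2.5,0,0,0],[0,0,2.0,0,0,0],[0,0,0,0,-6.9,0]])

```text
time_s: 9.37
eef_pos: [0.5492, -0.1102, 0.0519]
tool_rot: [-1.267, 1.106, -1.113]
contact_force: [0.7, 0.4, -0.2]
gripper_width: 0.0499
```

Call:
step_arm(series=[[0,0,0,0,-6.9,0],[0,0,0,0,-6.9,0],[0,0,0,0,-6.9,0],[0,0,0,0,-6.9,0],[0,0,0,0,-6.9,0]])

```text
time_s: 9.78
eef_pos: [0.5443, -0.1083, 0.0515]
tool_rot: [-1.472, 0.648, -0.647]
contact_force: [0.7, 0.2, 0.2]
gripper_width: 0.0501
```

Call:
step_arm(series=[[0,0,0,0,-6.9,0],[0,0,0,0,-6.9,0],[0,0,0,0,-6.9,0],[0,0,0,0,-6.9,0],[0,0,0,0,-6.9,0]])

```text
time_s: 10.2
eef_pos: [0.5443, -0.1083, 0.0515]
tool_rot: [-1.563, 0.178, -0.177]
contact_force: [0.7, -0.5, 1.0]
gripper_width: 0.0499
```

Call:
step_arm(series=[[0,0,0,0,-6.9,0],[0,0,0,0,0,0]])

```text
time_s: 10.37
eef_pos: [0.5443, -0.1083, 0.0515]
tool_rot: [-1.569, 0.087, -0.086]
contact_force: [0.2, 0.4, -0.5]
gripper_width: 0.0499
```

```bash
python3 plate.py 11 "(-.186,.0,0)"
```

```text
10.4667 [ 0.54473557 -0.10842582  0.05160621] heading 83.40822322050104 tooly [-0.  0. -1.] [-0.1  0.4 -0.2]
station s,v of tcp -0.281166432242031 0.001301348350682758
scene wells 25 inliers 24 [ 0.5558 -0.0146  1.4672] rel s,v,yaw [-0.1867, 0.0003, 0.0032]
top wells 18 inliers 14 [ 0.556  -0.0149  1.4662] rel s,v,yaw [-0.187, 0.0001, 0.0022]
```

Call:
step_arm(series=[[0.13,3.0,0,0,-0.47,0],[0,2.5,0,0,0,0],[0,0.5,0,0,0,0],[0,0,0,0,0,0]])

```text
time_s: 10.8
eef_pos: [0.5448, -0.1082, -0.0099]
tool_rot: [-1.568, 0.086, -0.079]
contact_force: [-0.2, -0.4, 0.8]
gripper_width: 0.0497
```

```bash
python3 look.py 12; python3 - <<'E'
from h import *
im=cv2.imread("pics/scene12.png")
b=(225,135,355,245);f=6
a=cv2.resize(im[b[1]:b[3],b[0]:b[2]],None,fx=f,fy=f,interpolation=cv2.INTER_CUBIC)
from station import get_state
p=get_state()['eef_pos'];u=np.array([.1066,.9943,0]);v=np.array([-.9943,.1066,0])
for s in(-1,1):
  for q in[(.025,-.008),(.025,.008),(.0375,.008),(.0375,-.008)]:
    uv=(proj("scene",np.r_[p[:2],p[2]+.025]+s*q[0]*v+q[1]*u)[0]-b[:2]+.5)*f;cv2.circle(a,tuple(np.round(uv).astype(int)),3,(0,0,255),-1)
cv2.imwrite("pics/s12.png",a)
E
```

```text
10.9 [ 0.54726995 -0.10899636 -0.00768496] heading 83.99869769304959 tooly [ 0.001 -0.    -1.   ] [-0.  -0.1  0.9]
station s,v of tcp -0.2814635677899915 -0.0012794094497452155
```

View pics/s12.png

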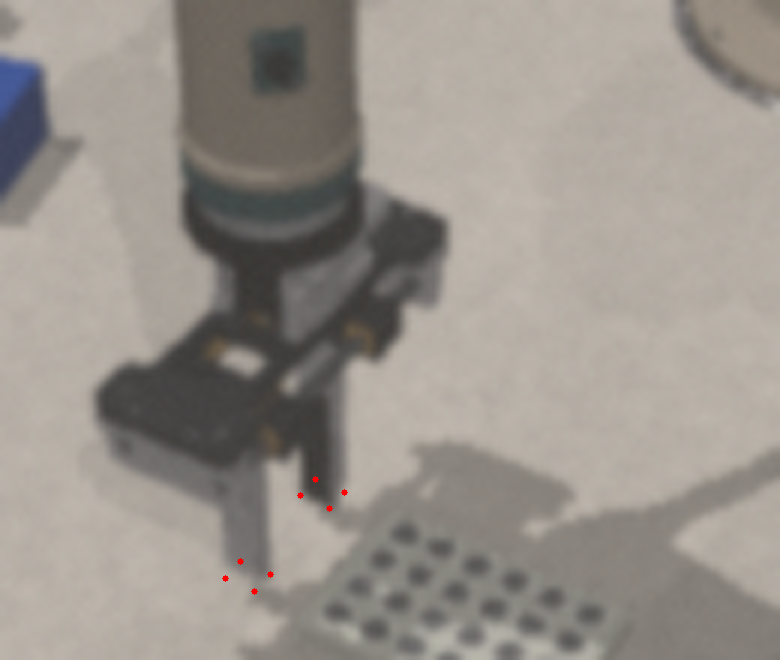

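Call:
step_arm(series=[[0,0.5,0,0,0,0],[0,0.5,0,0,0,0],[0,0,0,0,0,0],[0,0,0,0,0,0]])

```text
time_s: 11.23
eef_pos: [0.5468, -0.1088, -0.0182]
tool_rot: [-1.569, 0.081, -0.082]
contact_force: [-0.1, -0.9, 0.4]
gripper_width: 0.0501
```

```bash
python3 look.py 13
```

```text
11.3333 [ 0.54699011 -0.10890017 -0.01805965] heading 84.04667188398193 tooly [ 0.001 -0.    -1.   ] [0.1 0.3 0.3]
station s,v of tcp -0.28139775217069934 -0.0009909114222863523
```

Call:
step_arm(series=[[-0.1,0,0.6,0,0.15,0],[0,0,0.5,0,0,0],[0,0,0.4,0,0,0],[0,0,0.4,0,0,0],[0,0,0.5,0,0,0]])

```text
time_s: 11.75
eef_pos: [0.5484, -0.0845, -0.0183]
tool_rot: [-1.57, 0.083, -0.083]
contact_force: [0.1, -1.2, 0.5]
gripper_width: 0.0503
```

Call:
step_arm(series=[[0,0,0.7,0,0,0],[0,0,0.8,0,0,0],[0,0,0.8,0,0,0],[0,0,0.7,0,0,0],[0,0,0.4,0,0,0]])

```text
time_s: 12.17
eef_pos: [0.552, -0.05, -0.0183]
tool_rot: [-1.569, 0.083, -0.083]
contact_force: [-0.2, -1.4, 0.7]
gripper_width: 0.0498
```

```bash
python3 plate.py 14 "(-.158,.0,0)"
```

```text
12.2667 [ 0.55191066 -0.04993483 -0.01837718] heading 83.95612742778324 tooly [-0.  0. -1.] [ 0.8  0.2 -0.3]
station s,v of tcp -0.22224385864933663 0.00040189576496995477
scene wells 25 inliers 24 [0.5598 0.0234 1.465 ] rel s,v,yaw [-0.1485, 0.0004, 0.001]
top wells 12 inliers 9 [0.5813 0.0396 1.4784] rel s,v,yaw [-0.1301, -0.0193, 0.0144]
```

Call:
step_arm(series=[[0,0,0.6,0,0,0],[0,0,0.8,0,0,0],[0,0,0.9,0,0,0],[0,0,0.9,0,0,0],[0,0,0.8,0,0,0]])

```text
time_s: 12.68
eef_pos: [0.5562, -0.0102, -0.0184]
tool_rot: [-1.569, 0.084, -0.083]
contact_force: [-0.1, -0.1, 0.0]
gripper_width: 0.0501
```

Call:
step_arm(series=[[0,0,0.9,0,0,0],[0,0,0.9,0,0,0],[0,0,0.9,0,0,0],[0,0,0.8,0,0,0],[0,0,0.4,0,0,0]])

```text
time_s: 13.1
eef_pos: [0.5604, 0.0288, -0.0184]
tool_rot: [-1.569, 0.083, -0.083]
contact_force: [-0.7, -1.6, 0.0]
gripper_width: 0.0502
```

```bash
python3 plate.py 15 "(-.070,.0,0)"
```

```text
13.2 [ 0.56040371  0.02849986 -0.01834904] heading 83.96849570599818 tooly [ 0.  0. -1.] [ 0.3  0.3 -0.6]
station s,v of tcp -0.14335073938269843 0.0003178511410827558
scene wells 22 inliers 17 [0.5681 0.1021 1.4659] rel s,v,yaw [-0.0693, 0.0005, 0.0019]
top wells 10 inliers 8 [0.5681 0.101  1.4559] rel s,v,yaw [-0.0705, 0.0004, -0.0081]
```

View pics/o_scene15.png

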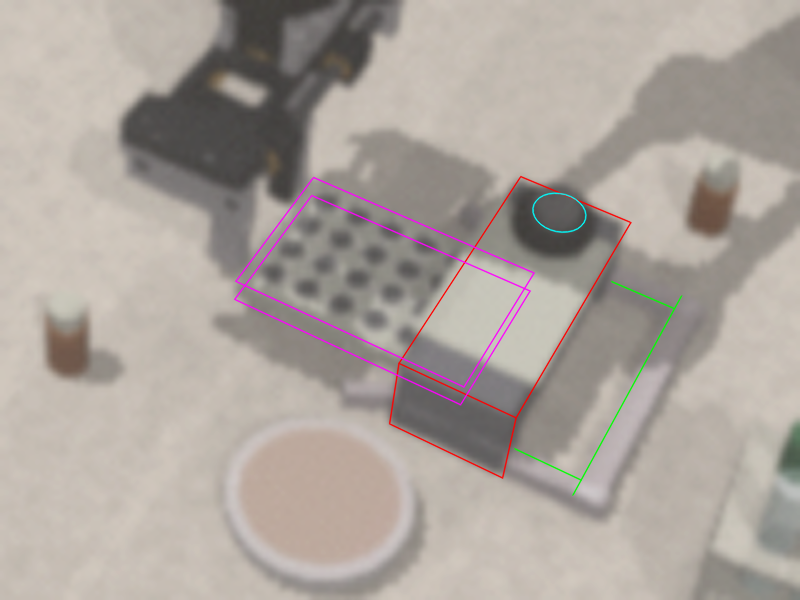

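Call:
step_arm(series=[[0,0,0.7,0,0,0],[0,0,0.8,0,0,0],[0,0,0.8,0,0,0],[0,0,0.8,0,0,0],[0,0,0.8,0,0,0]])

```text
time_s: 13.62
eef_pos: [0.5645, 0.0671, -0.0184]
tool_rot: [-1.569, 0.084, -0.084]
contact_force: [-0.4, -0.7, 0.0]
gripper_width: 0.0501
```

Call:
step_arm(series=[[0,0,0.8,0,0,0],[0,0,0.6,0,0,0],[0,0,0.4,0,0,0],[0,0,0.3,0,0,0],[0,0,0.2,0,0,0]])

```text
time_s: 14.03
eef_pos: [0.5669, 0.0895, -0.0183]
tool_rot: [-1.569, 0.083, -0.083]
contact_force: [0.2, -1.5, -0.5]
gripper_width: 0.0499
```

Call:
step_arm(series=[[0,0,0.1,0,0,0],[0,0,0.1,0,0,0],[0,0,0,0,0,0]])

```text
time_s: 14.28
eef_pos: [0.5672, 0.0912, -0.0183]
tool_rot: [-1.569, 0.084, -0.084]
contact_force: [-0.1, 0.0, -0.2]
gripper_width: 0.05
```

Call:
step_arm(series=[[0,0,0.1,0,0,0],[0,0,0,0,0,0]])

```text
time_s: 14.45
eef_pos: [0.5672, 0.092, -0.0184]
tool_rot: [-1.569, 0.084, -0.084]
contact_force: [-0.3, -0.2, -0.7]
gripper_width: 0.0501
```

Call:
step_arm(series=[[0,0,0.1,0,0,0],[0,0,0,0,0,0]])

```text
time_s: 14.62
eef_pos: [0.5673, 0.0931, -0.0184]
tool_rot: [-1.569, 0.084, -0.084]
contact_force: [0.2, -0.2, 0.5]
gripper_width: 0.05
```

Call:
step_arm(series=[[0,0,0.15,0,0,0],[0,0,0.15,0,0,0],[0,0,0,0,0,0]])

```text
time_s: 14.87
eef_pos: [0.5677, 0.0964, -0.0183]
tool_rot: [-1.569, 0.083, -0.084]
contact_force: [0.3, 0.3, -0.2]
gripper_width: 0.0499
```

Call:
step_arm(series=[[0,0,0.1,0,0,0],[0,0,0,0,0,0]])

```text
time_s: 15.03
eef_pos: [0.5678, 0.0973, -0.0184]
tool_rot: [-1.569, 0.083, -0.084]
contact_force: [0.5, -0.3, -0.1]
gripper_width: 0.0501
```

Call:
step_arm(series=[[0,0,0.1,0,0,0],[0,0,0,0,0,0]])

```text
time_s: 15.2
eef_pos: [0.5679, 0.0981, -0.0183]
tool_rot: [-1.569, 0.083, -0.083]
contact_force: [-0.7, -1.1, -1.2]
gripper_width: 0.0496
```

Call:
step_arm(series=[[0,0,0.1,0,0,0],[0,0,0,0,0,0]])

```text
time_s: 15.37
eef_pos: [0.5681, 0.0981, -0.0183]
tool_rot: [-1.571, 0.083, -0.083]
contact_force: [-0.3, -4.4, 0.8]
gripper_width: 0.0499
```

```bash
python3 plate.py 16 "(-.002,.0,0)"
```

```text
15.4667 [ 0.56805504  0.0981607  -0.01834441] heading 83.9507106326833 tooly [ 0.    -0.002 -1.   ] [ 0.3 -5.8 -0. ]
station s,v of tcp -0.07327119524606877 0.00013550669661653407
scene wells 15 inliers 11 [0.5756 0.1714 1.4623] rel s,v,yaw [0.0003, 0.0005, -0.0017]
top wells 6 inliers 3 [0.5736 0.1711 1.4218] rel s,v,yaw [-0.0001, 0.0024, -0.0422]
```

View pics/o_scene16.png

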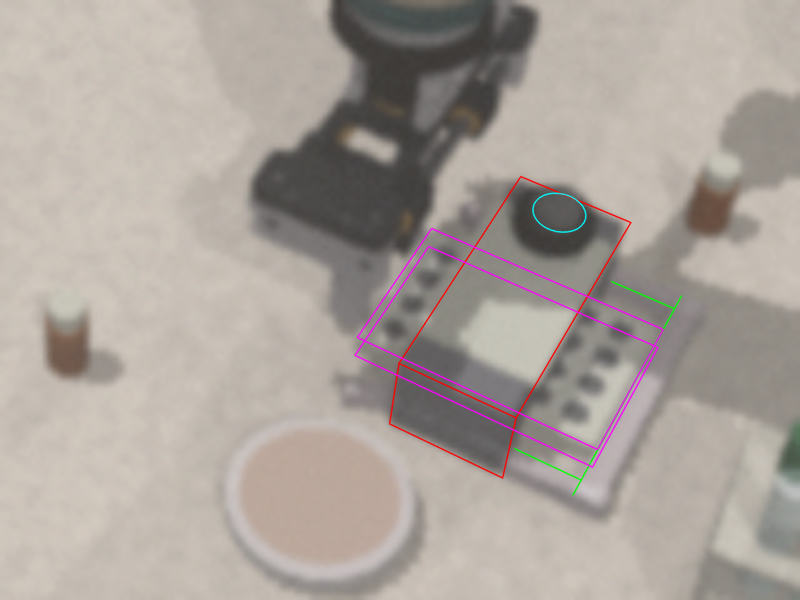

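View pics/o_top16.png

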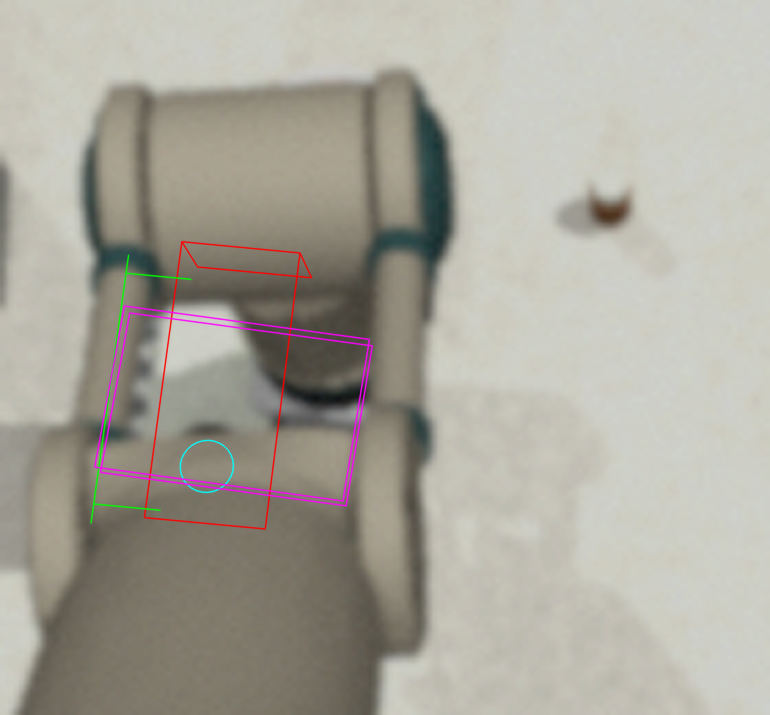

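Call:
step_arm(series=[[0,0,0.08,0,0,0],[0,0,0,0,0,0]])

```text
time_s: 15.63
eef_pos: [0.5682, 0.0982, -0.0183]
tool_rot: [-1.572, 0.082, -0.083]
contact_force: [0.0, -6.7, 0.7]
gripper_width: 0.0503
```

Call:
step_arm(series=[[0,0,-0.2,0,0,0],[0,0,-1.0,0,0,0],[0,0,-2.5,0,0,0],[0,-1.0,-1.0,0,0,0],[0,-4.0,0,0,0,0]])

```text
time_s: 16.05
eef_pos: [0.5575, 0.0516, 0.0274]
tool_rot: [-1.569, 0.096, -0.076]
contact_force: [0.1, -0.5, -0.9]
gripper_width: 0.0501
```

```bash
python3 plate.py 17 "(-.0,.0,0)"
```

```text
16.15 [0.56749309 0.05277318 0.03694611] heading 83.77418627530044 tooly [ 0.01   0.001 -1.   ] [1.7 0.4 0.3]
station s,v of tcp -0.11846002485669635 -0.004143756003904707
scene wells 19 inliers 12 [0.5756 0.1709 1.4587] rel s,v,yaw [-0.0002, 0.0003, -0.0053]
top wells 16 inliers 12 [0.5761 0.1697 1.4647] rel s,v,yaw [-0.0013, -0.0002, 0.0007]
```

View pics/o_scene17.png

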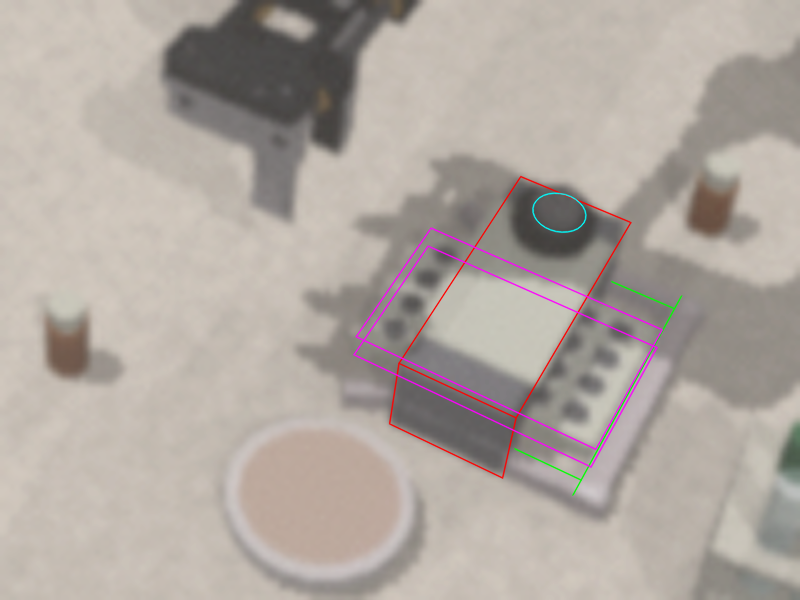

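Call:
step_arm(series=[[0,-4.0,0,0,0,0],[0,-3.5,0,0,0,0],[-2.0,0,2.0,0,0,0],[-2.0,0,3.0,0,0,0],[0,0,3.0,0,0,0]], grip=0)

```text
time_s: 16.57
eef_pos: [0.528, 0.1378, 0.1079]
tool_rot: [-1.568, 0.087, -0.084]
contact_force: [0.1, 0.8, -0.2]
gripper_width: 0.02
```

Call:
step_arm(series=[[0,0,2.0,0,0,0],[0,0,1.0,0,0,0],[0,0,0,0,0,0],[0,0,0,0,0,0]])

```text
time_s: 16.9
eef_pos: [0.5348, 0.1666, 0.1066]
tool_rot: [-1.57, 0.083, -0.083]
contact_force: [0.2, 0.4, 0.5]
gripper_width: 0.0004
```

```bash
cat > tip.py <<'E'
from look import *
tag=sys.argv[1];look(tag)
s=get_state();p=s['eef_pos'];im=cv2.imread(f"pics/scene{tag}.png")
b=(325,150,445,270);f=5
a=cv2.resize(im[b[1]:b[3],b[0]:b[2]],None,fx=f,fy=f,interpolation=cv2.INTER_CUBIC)
u=np.array([np.cos(ST[2]),np.sin(ST[2]),0]);v=np.array([-u[1],u[0],0])
P=lambda q:tuple(np.round((proj("scene",q)[0]-b[:2]+.5)*f).astype(int))
for dz in(-.008,.012,.025):
  for q in[(-.0125,-.008),(-.0125,.008),(.0125,.008),(.0125,-.008)]:
    cv2.circle(a,P(p+[0,0,dz]+q[0]*v+q[1]*u),2,(0,0,255) if dz<0 else(255,0,0) if dz>.02 else (0,255,0),-1)
cap=frame(ST,[(0,.045,.0625)])[0];cv2.circle(a,P(cap),3,(255,255,0),-1)
cv2.imwrite(f"pics/p{tag}.png",a);print(s['gripper_width'],s['joint_positions'].round(2))
E
python3 tip.py 18
```

```text
17.0 [0.53486202 0.16572779 0.10649106] heading 83.85906030779041 tooly [-0.001 -0.001 -1.   ] [-0.6 -0.4 -1. ]
station s,v of tcp -0.009627207234402121 0.04034161878430082
0.00023310027439346308 [ 0.18  0.31  1.66 -0.    1.18  0.28]
```

View pics/p18.png

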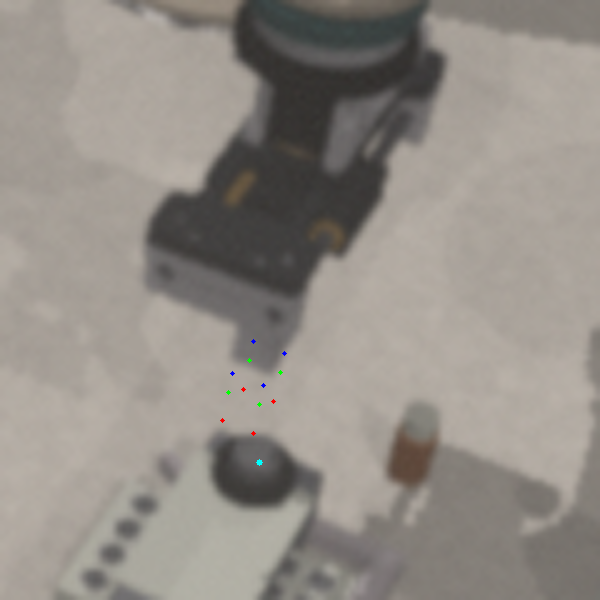

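Call:
step_arm(series=[[-0.47,0,0.95,0,0,0],[0,3.0,0,0,0,0],[0,2.5,0,0,0,0],[0,0,0,0,0,0],[0,0,0,0,0,0]])

```text
time_s: 17.42
eef_pos: [0.5302, 0.1763, 0.0509]
tool_rot: [-1.57, 0.087, -0.082]
contact_force: [1.5, 0.0, 0.5]
gripper_width: 0.0006
```

```bash
python3 tip.py 19
```

```text
17.5167 [0.53217084 0.1767341  0.05274853] heading 83.86629661079539 tooly [ 0.001  0.    -1.   ] [-0.  -0.1 -0.5]
station s,v of tcp 0.0010295254681247663 0.04419067288423636
0.0005263219107077803 [0.2  0.36 1.73 0.   1.05 0.3 ]
```

View pics/p19.png

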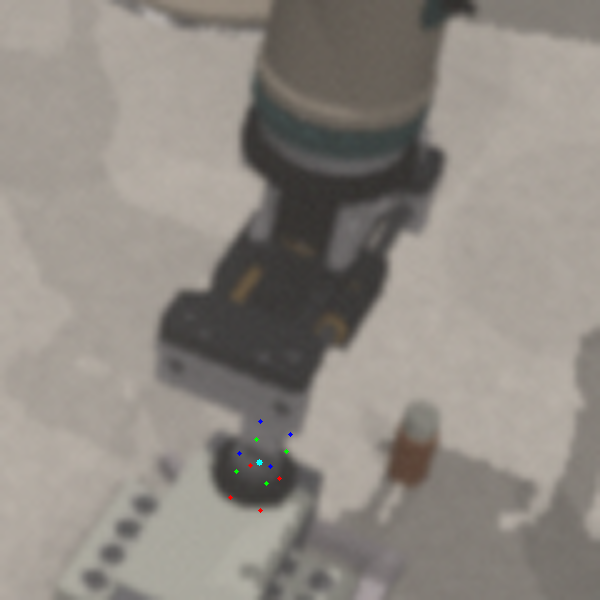

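Call:
step_arm(series=[[-0.08,0.5,-0.1,0,0,0],[0,0.5,0,0,0,0],[0,0,0,0,0,0]])

```text
time_s: 17.77
eef_pos: [0.5322, 0.176, 0.0426]
tool_rot: [-1.568, 0.081, -0.087]
contact_force: [1.6, 0.3, 2.9]
gripper_width: 0.0006
```

Call:
step_arm(series=[[0,0.2,0,0,0,0],[0,0.2,0,0,0,0],[0,0,0,0,0,0]])

```text
time_s: 18.02
eef_pos: [0.5324, 0.176, 0.042]
tool_rot: [-1.568, 0.079, -0.087]
contact_force: [-3.8, -1.4, 23.3]
gripper_width: 0.0006
```

Call:
step_arm(series=[[0,0.2,0,0,0,0],[0,0.2,0,0,0,0],[0,0,0,0,0,0]])

```text
time_s: 18.27
eef_pos: [0.5325, 0.1761, 0.0415]
tool_rot: [-1.568, 0.078, -0.089]
contact_force: [-8.7, -2.8, 43.7]
gripper_width: 0.0006
```

Call:
step_arm(series=[[0,0.2,0,0,0,0],[0,0,0,0,0,0]])

```text
time_s: 18.43
eef_pos: [0.5326, 0.1761, 0.0413]
tool_rot: [-1.568, 0.077, -0.089]
contact_force: [-11.9, -2.7, 54.3]
gripper_width: 0.0005
```

Call:
step_arm(series=[[0,0.2,0,0,0,0],[0,0,0,0,0,0]])

```text
time_s: 18.6
eef_pos: [0.5326, 0.1761, 0.041]
tool_rot: [-1.568, 0.076, -0.09]
contact_force: [-15.4, -3.0, 65.2]
gripper_width: 0.0003
```

Call:
step_arm(series=[[0,-0.9,0,0,0,0],[0,0,0,0,0,0]])

```text
time_s: 18.77
eef_pos: [0.5329, 0.1763, 0.0433]
tool_rot: [-1.567, 0.077, -0.09]
contact_force: [2.0, 0.3, 3.1]
gripper_width: 0.0004
```

```bash
python3 tip.py 20;  python3 - <<'E'
import cv2
for n,b in(("scene",(345,190,405,250)),("top",(150,160,260,260))):
    a=cv2.imread(f"pics/{n}20.png")[b[1]:b[3],b[0]:b[2]];cv2.imwrite(f"pics/z20{n}.png",cv2.resize(a,None,fx=9 if n=="scene" else 5.5,fy=9 if n=="scene" else 5.5,interpolation=cv2.INTER_CUBIC))
E
```

```text
18.8667 [0.53295095 0.17625154 0.04210888] heading 83.90464435438233 tooly [ 0.007  0.001 -1.   ] [-0.7 -0.1 17.7]
station s,v of tcp 0.0006328714531527403 0.04336356936595555
0.00025484607154186535 [ 0.2   0.37  1.75 -0.    1.02  0.3 ]
```

View pics/z20scene.png

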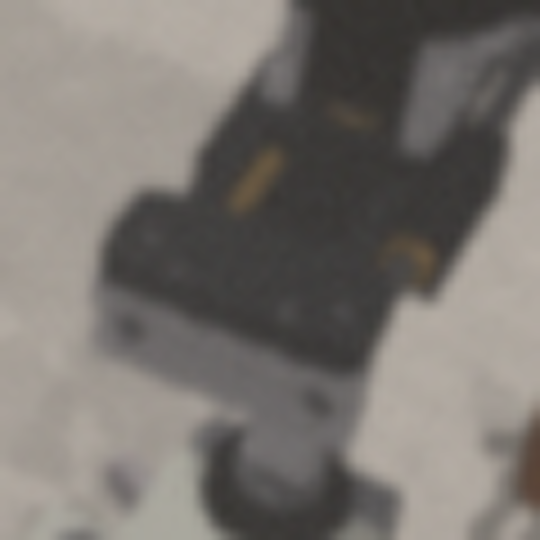

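View pics/p20.png

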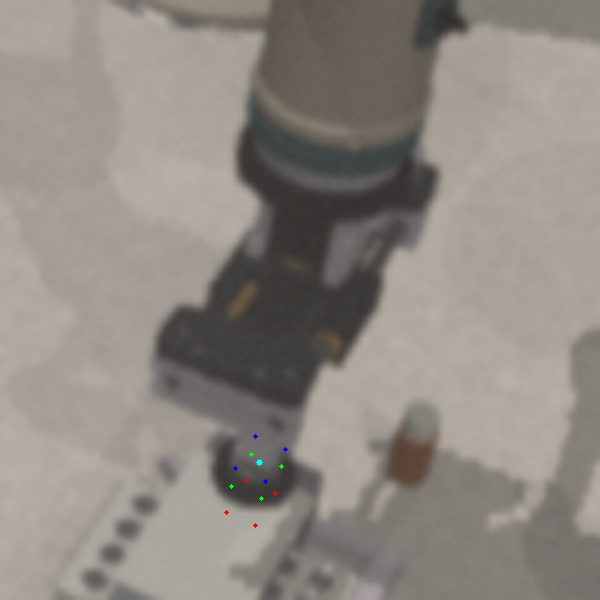

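Call:
step_arm(series=[[0,-0.2,0,0,0,0],[0,0,0,0,0,0],[0,0,0,0,0,0]])

```text
time_s: 19.12
eef_pos: [0.5328, 0.1762, 0.0423]
tool_rot: [-1.568, 0.08, -0.088]
contact_force: [1.5, 0.1, 9.7]
gripper_width: 0.0002
```

Call:
step_arm(series=[[0,-0.15,0,0,0,0],[0,0,0,0,0,0],[0,0,0,0,0,0]])

```text
time_s: 19.37
eef_pos: [0.5319, 0.1761, 0.0425]
tool_rot: [-1.569, 0.081, -0.086]
contact_force: [2.4, 0.0, 3.9]
gripper_width: 0.0001
```

Call:
step_arm(series=[[0,-0.15,0,0,0,0],[0,0,0,0,0,0],[0,0,0,0,0,0]])

```text
time_s: 19.62
eef_pos: [0.5304, 0.1758, 0.0435]
tool_rot: [-1.569, 0.084, -0.084]
contact_force: [2.4, 0.0, 4.4]
gripper_width: 0.0005
```

Call:
step_arm(series=[[0,-0.15,0,0,0,0],[0,0,0,0,0,0],[0,0,0,0,0,0]])

```text
time_s: 19.87
eef_pos: [0.53, 0.1757, 0.0449]
tool_rot: [-1.569, 0.084, -0.083]
contact_force: [1.6, 0.7, 2.5]
gripper_width: 0.0008
```

Call:
step_arm(series=[[0,-0.15,0,0,0,0],[0,0,0,0,0,0],[0,0,0,0,0,0]])

```text
time_s: 20.12
eef_pos: [0.5297, 0.1757, 0.0464]
tool_rot: [-1.57, 0.085, -0.082]
contact_force: [0.9, 0.7, 1.2]
gripper_width: 0.0005
```

Call:
step_arm(series=[[0,-0.15,0,0,0,0],[0,0,0,0,0,0],[0,0,0,0,0,0]])

```text
time_s: 20.37
eef_pos: [0.5296, 0.1757, 0.0479]
tool_rot: [-1.57, 0.085, -0.082]
contact_force: [1.0, -0.6, 1.7]
gripper_width: 0.0004
```

Call:
step_arm(series=[[0,-0.2,0,0,0,0],[0,0,0,0,0,0],[0,0,0,0,0,0]])

```text
time_s: 20.62
eef_pos: [0.5298, 0.1757, 0.0499]
tool_rot: [-1.569, 0.084, -0.083]
contact_force: [0.1, 0.1, -0.4]
gripper_width: 0.0005
```

Call:
step_arm(series=[[0,-1.0,0,0,0,0],[0,-3.0,0,0,0,0],[0,-3.5,0,0,0,0],[0,-3.5,0,0,0,0],[0,-2,-3.0,0,0,0]])

```text
time_s: 21.03
eef_pos: [0.5295, 0.1498, 0.1846]
tool_rot: [-1.565, 0.075, -0.085]
contact_force: [0.4, 0.1, 0.0]
gripper_width: 0.0005
```

Call:
step_arm(series=[[0,0,-3.8,0,0,0],[0,0,-3.8,0,0,0],[0,0,-3.8,0,0,0],[0,0,-3.8,0,0,0],[0,0,-3.8,0,0,0]])

```text
time_s: 21.45
eef_pos: [0.5064, -0.0444, 0.181]
tool_rot: [-1.569, 0.083, -0.084]
contact_force: [-0.6, 0.0, 0.8]
gripper_width: 0.0008
```

Call:
step_arm(series=[[0,0,-3.8,0,0,0],[0,0,-3.8,0,0,0],[0,0,-3.8,0,0,0],[0,0,0,0,0,0],[0,0,0,0,0,0]])

```text
time_s: 21.87
eef_pos: [0.4946, -0.1579, 0.1805]
tool_rot: [-1.569, 0.087, -0.087]
contact_force: [1.3, 1.3, -0.7]
gripper_width: 0.0006
```

```bash
python3 plate.py 21 "(-.0,.0,0)"
```

```text
21.9667 [ 0.49473476 -0.15548686  0.18043167] heading 83.88662455391236 tooly [-0.     0.001 -1.   ] [-0.1 -0.3  1. ]
station s,v of tcp -0.3332891065592607 0.0460008907420756
scene wells 16 inliers 12 [0.5757 0.1707 1.4621] rel s,v,yaw [-0.0004, 0.0003, -0.0019]
top wells 14 inliers 12 [0.576  0.1694 1.4652] rel s,v,yaw [-0.0016, -0.0002, 0.0012]
```

View pics/o_top21.png

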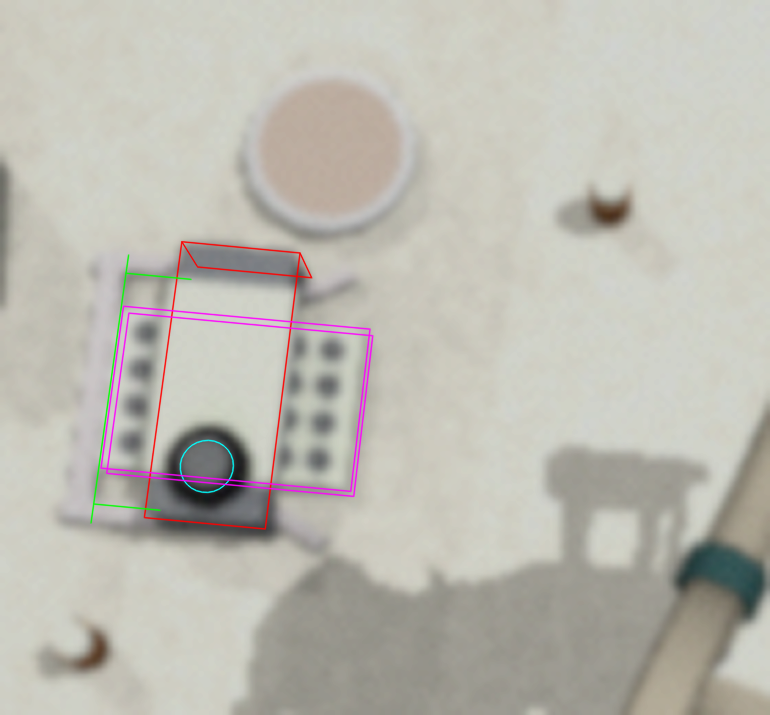

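View pics/o_scene21.png

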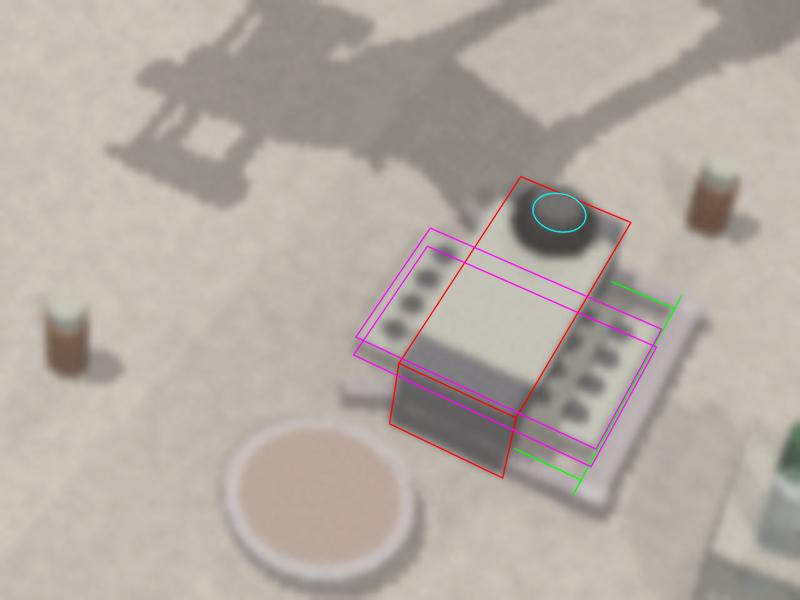

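View pics/scene21.png

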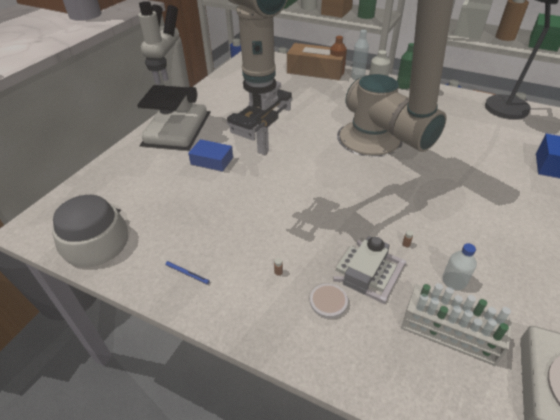

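```bash
python3 - <<'E'
import cv2
o=[]
for n,b in(("scene16",(370,225,415,305)),("scene21",(370,225,415,305)),("top21",(168,180,228,240))):
    a=cv2.imread(f"pics/{n}.png")[b[1]:b[3],b[0]:b[2]];a=cv2.resize(a,(int(a.shape[1]*560/a.shape[0]),560),interpolation=cv2.INTER_CUBIC)
    cv2.imwrite(f"pics/g_{n}.png",cv2.convertScaleAbs(a,alpha=1.6 if "top" in n else 1.2))
a=cv2.hconcat([cv2.imread("pics/g_scene16.png"),cv2.imread("pics/g_scene21.png")]);cv2.imwrite("pics/g.png",a)
E
```

```text
(no output)
```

View pics/g.png

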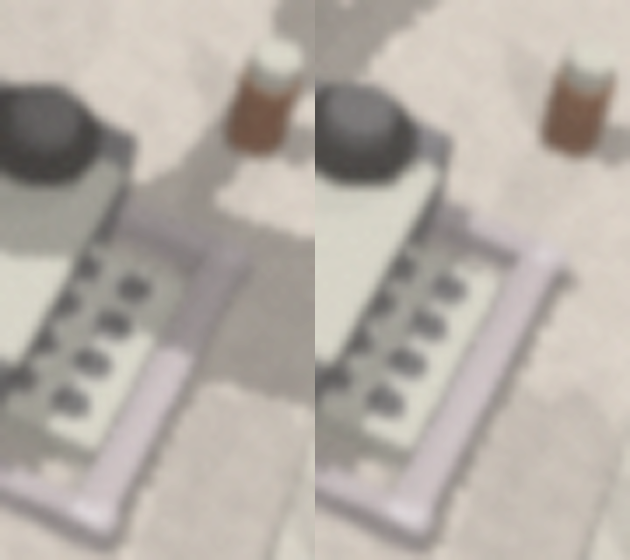

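View pics/g_top21.png

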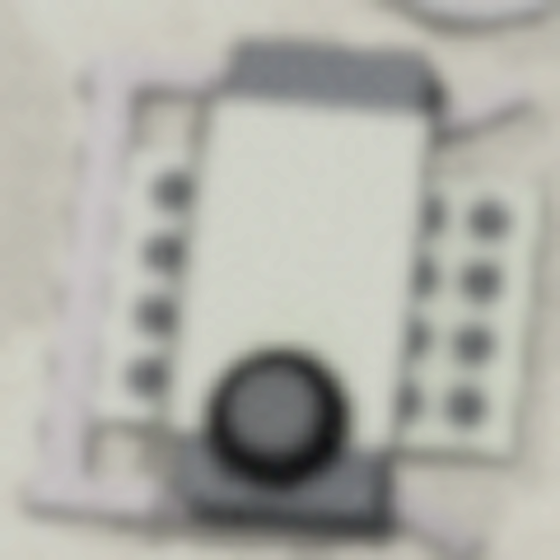

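Both views show the plate's front edge square against the stop bar with no gap. The side margins are even, the button is up and nothing else has moved, so I'm handing the job in.

```bash
python3 -c "
from station import *
print(close_job())"
```

```text
the job is handed in; nothing more can be done
None
```

The plate is home against the end stop, and the start button was pressed fully down and let go afterwards. I handed the job in at about 22 s of the 59 s allowed.

**What I did:** I pushed the plate's long side with the open fingertips. That squared it up with the station and brought it onto the centre line. Then I pushed its rear end under the bridge with both fingers until it met the stop. I pressed the button with the gripper closed, then moved the arm clear.

**Last checks:**
- **Plate position:** it is within about 0.4 mm (scene camera) to 1.6 mm (top camera) of home and about 0.002 rad of square. Zoomed views show no gap at the stop. The push force reached 6.7 N there and the fingers stopped moving forward.
- **Button:** the force was about 4 N with the button down and fell to zero over about 6 mm as I lifted. The cap looks fully up again.
- **Other things:** the vials, dish and bottle near the station looked unmoved in the pictures. I judged this by eye and did not measure it.

**What disagreed or went wrong:**
- **Fingertip height:** the fingertips sat about 20 mm or more behind the tool point, not 8 mm ahead of it as stated. My first push therefore passed above the plate without touching it. I then found the right height by lowering in small steps against the pictures.
- **Button force:** I sent several press steps together, so the fingertips pushed on the bottomed button with up to about 65 N before I backed off. That is below the 120 N wrist limit. The fingertips were what touched the button, not the arm or gripper body, so I believe the 40 N limit does not apply.
- **Top camera:** its plate fits were unreliable while the arm blocked the view. I used the scene camera for those steps.

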